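# Fit a trolley wheel and press on its axle cap

## Task

Finish the trolley axle on the bench: slide the loose wheel over the upright axle until it sits on the shoulder, then set the small toothed axle cap square on the axle's tip and press it straight down until it is tight against the wheel's hub. The teeth drag on the way down; go by feel, and when it comes up solid bear on with some 10 N more to seat it, at least 5 N but never over 20 N on the hub. Then let go, and leave the other things on the bench where they lie.

Things in the scene. Friction and masses are not known exactly. Their poses are not given: they have to be found in the camera images.
- axle: Hardwood block 130 x 100 x 30 mm fixed to the bench, dark steel plate on it (top at 36 mm), steel shoulder 36 mm across (top at 42 mm), and standing on it a plain steel axle 12 mm in diameter with a hemispherical end, tip 104 mm above the bench. Origin: centre of the block's underside, straight below the axle; z up along the axle. Turned about z; never moves.
- axle_shoulder (a point): Point on the axle's line at the height of the shoulder's top face, 42 mm above the bench: the wheel's underside rests here.
- axle_tip (a point): The very top of the axle, 62 mm above the shoulder. The cap laid on it, unpressed, stands with its rim about 10 to 13 mm above the hub.
- wheel: Loose trolley wheel lying flat, 0.17 to 0.29 kg: black tyre 82 mm across, 28 mm high; grey plastic hub 34 mm across that stands to 44 mm, 16 mm proud of the tyre on top, through bore 15 mm. Grip it across the hub from above. Origin: centre of the underside; z up along the bore.
- hub_top (a point): Centre of the wheel hub's smooth, slippery upper face, 44 mm above the wheel's underside. With the wheel on the shoulder the axle stands 18 mm above this face.
- cap: The axle cap to fit, 30 g: bright steel cup standing mouth down, 30 mm across, 28 mm high, crown 18 mm across, straight side 24 mm high, cavity 17 mm wide, 23 mm deep, four spring teeth 3 mm above the rim, 10.8 mm apart. Slides down the axle at 4 to 12 N, then comes up solid on the hub and stays. Press it held by its sides or with closed fingers on the crown. Origin: centre of the underside; z up.
- big_cap: A similar steel cap but wider and lower, 46 mm across and 24 mm high: for another axle, leave it alone. Origin: centre of its underside.
- spanner: Spanner lying on the bench, leave alone.
- spacer: Steel spacer ring 44 mm across, 12 mm high, lying flat, leave alone.
- caster_plate: Aluminium caster bracket 80 x 60 x 35 mm, leave alone.
- mallet: Rubber mallet with a wooden handle lying on the bench, leave alone (no hammering).
Not all that is in view belongs to the job. Leave any orange or turquoise look-alike of the axle alone. Leave any green look-alike of the wheel alone.

How it is judged:
By the outcome, as a careful person would: the job done as asked, in the order asked, and still so for the second after the job is handed in, with the robot touching nothing.
It also fails if it takes over 72 s, if anything falls off the work surface, if the arm or the gripper's body presses on something with over 40 N, if the wrist force passes 120 N, or if a joint passes its speed limit or range.

## Robot

A 7-joint arm with a two-finger parallel gripper is mounted at the origin on the work surface. World frame = base frame: x ahead of the robot, y to its left, z up, the work surface at z = 0. Lengths are in m, angles in degrees, forces in N, time in s.
With the tool pointing down it reaches from about 0.425 to 0.875 m from the base axis. Payload 4.7 kg.
Tool frame: the origin (TCP) lies on the centre line of the jaws, within the pads' length; the fingertips stand 11 mm ahead of it and the grasp point (between the pads) lies 8 mm behind it; z points along the fingers, y is the direction in which the jaws open and shut (so a half turn about z gives the same grasp; the last joint's range is limited). The gripper opens to 87 mm and grips with 3 to 60 N. Pads are 19 mm wide; open, the fingers measure 117 mm over their backs; the gripper's body (75 mm by 190 mm) begins 51 mm behind the grasp point.
Start: joints at [66.984, 18.392, -4.016, 83.108, 1.295, 78.541, -3.26], TCP at [0.263, -0.595, 0.234] pointing down, gripper open.
Joint ranges: [-163.93, 163.93], [-17.29, 119.83], [-79.2, 71.16], [3.27, 140.29], [-89.18, 269.18], [5.43, 117.66], [-154.24, 154.24]. Speed limits (degrees/s): [147.25, 147.25, 180, 180, 180, 180, 180].

## Interface

Orientations are given as [roll, pitch, yaw] about the fixed x, y, z axes, in that order (R = Rz(yaw) Ry(pitch) Rx(roll)).
In Python, from cell import env gives the robot as it stands.
- The arm moves only by the tool servo_tool, never from a script. Its argument "moves" is text: rows parted by semicolons, each of 7 numbers parted by spaces: the shift along the tool's x, y, z as a fraction of full scale, then the turn, a rotation vector about the tool's x, y, z as a fraction of full scale, then the gripper's target within -1 to 1 (shut at 1, half-way at 0, fully open at -1). A call has 1 to 20 rows; each row shifts and turns the pose as measured when the row begins, along the tool's axes as they then stand; what a row does not reach is not made up. Full scale, the value 1, is 1000 mm for a shift and 0.5 rad for a turn. A row lasts 1/12 s, in which the tool goes at most 41.7 mm and 7.16 degrees, less where a joint would pass 70% of its speed; a pose out of reach is approached as far as the arm can. A call with a number of a shift or a turn outside -1 to 1 is refused whole. A call with a gripper value outside its range is refused whole. The fingers move at their own pace and stop on an object; "squeeze" is the grip in N (left out, the last holds). Time passes only in rows, so rows that do not move let the fingers close. It gives the time, the measured TCP pose, the force and the opening at its end, in the units of the state.
- env.get_obs(): the state, without advancing time (a new reading comes with each control period).
- env.read_camera(name): name is "side" or "top" or "wrist"; returns a dict with "img" (420x560x3 uint8, red, green, blue), "range_z" (420x560 float32, m along the optical axis (not along the pixel's ray), 0 where there is no reading), "mtx" (3x3 intrinsics, pixels), "T" (4x4, takes a point from camera to world coordinates); the wrist camera has in their place "hand_eye" (4x4, takes a point from camera to tool coordinates, whose origin is the TCP and whose axes are the flange's). Camera axes: x right, y up, looking along -z (the intrinsics and any distortion apply to the point x, -y, -z); pixel columns grow to the right and rows downward; lengths in m; the calibration is good to about 2 mm. A picture is of the moment at which its call begins: read the wrist's pose just before it.
- env.sign_off(): hands the job in, once; it reports no verdict.
The state is a dict: "time_s": time; "qpos": joint angles; "joint_velocities": joint speeds; "effort": joint torques, N m; "tool_pos": TCP position; "tool_rot": TCP orientation; "force": force on the tool from outside, world axes, zero at the start; "wrist_torque": the same for the moment, N m; "grip_width": finger opening in m.
Only numpy, scipy, OpenCV 4.12 (cv2) and the standard library are available. Lean on these libraries where they do the work, as an engineer would, in place of code of your own. Each camera call takes 0.05 s, during which the arm holds its last target.

## Working session

There is one attempt and no reset: what is moved stays moved. The work goes in short steps, Python scripts to look and compute and a tool call to move; the robot and the scene stay as the last step left them, time stands still between calls to the robot, and variables do not carry over. Pictures are saved under pics/ and viewed, and the job is handed in when it is done.

Besides the shell and the picture viewer there is one more tool, called after ">>>" as name(argument=value, ...) on one line, values as JSON. servo_tool: Moves the arm, as the interface text tells. Its arguments: {"type":"object","properties":{"moves":{"type":"string"},"squeeze":{"type":"number"}},"required":["moves"]}

```bash
ls; mkdir -p pics; python3 - <<'E'
from cell import env
import cv2, numpy as np
print({k:np.round(v,3) if not isinstance(v,(int,float)) else v for k,v in env.get_obs().items()})
for n in ("top","side"):
    c=env.read_camera(n); cv2.imwrite(f"pics/{n}0.png",c["img"][...,::-1]); print(n,c["mtx"],np.round(c["T"],3),(c["range_z"]>0).mean(), c.keys())
E
```

```text
pics
{'time_s': 0.0, 'qpos': array([66.984, 18.441, -4.014, 83.173,  1.296, 78.539, -3.261]), 'joint_velocities': array([ 0.008, -0.01 ,  0.067, -0.038, -0.006, -0.038, -0.016]), 'effort': array([ 0.0000e+00, -4.9129e+01, -4.0400e-01, -3.1253e+01, -6.4000e-02,
        4.4000e-02,  0.0000e+00]), 'tool_pos': array([ 0.262, -0.594,  0.232]), 'tool_rot': array([-1.79892e+02,  7.00000e-03,  2.38240e+01]), 'force': array([-0.23 ,  0.007,  0.005]), 'wrist_torque': array([0.049, 0.003, 0.027]), 'grip_width': 0.08700121598612272}
top [[480.08435408   0.         276.59940952]
 [  0.         480.08435408 209.03855171]
 [  0.           0.           1.        ]] [[ 0.046  0.977 -0.21   0.276]
 [-0.999  0.044 -0.014 -0.033]
 [-0.005  0.21   0.978  1.298]
 [ 0.     0.     0.     1.   ]] 0.995969387755102 dict_keys(['img', 'range_z', 'mtx', 'T'])
side [[409.01112488   0.         281.93703441]
 [  0.         409.01112488 211.9993354 ]
 [  0.           0.           1.        ]] [[-0.997  0.044 -0.055  0.482]
 [-0.07  -0.746  0.663  0.663]
 [-0.012  0.665  0.747  0.844]
 [ 0.     0.     0.     1.   ]] 0.9961649659863946 dict_keys(['img', 'range_z', 'mtx', 'T'])
```

View pics/top0.png

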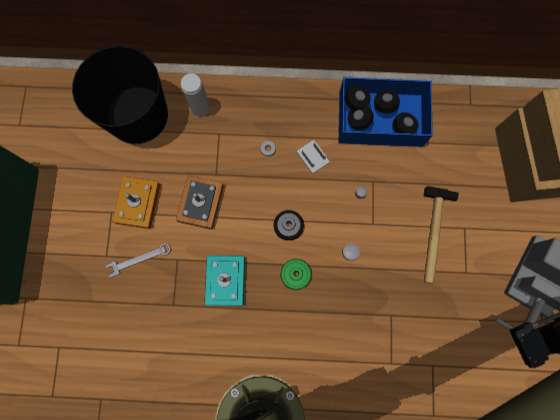

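View pics/side0.png

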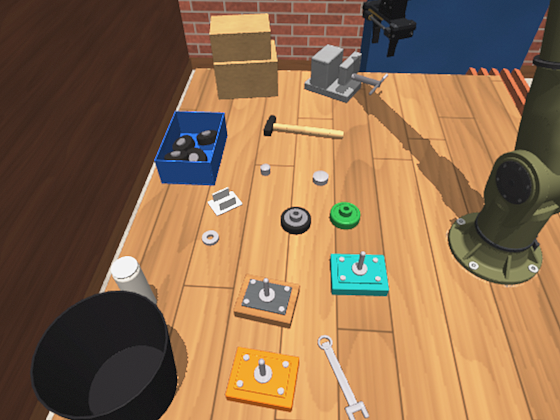

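The top view shows:
- **Axles:** brown block with a dark plate at (199,202), orange at (136,202), turquoise at (225,281). The brown one with the dark plate fits.
- **Wheels:** black tyre with a grey hub at (289,225), green at (296,274), plus others in the blue bin. The loose black one fits.
- **Caps:** small one at (361,192), larger one at (351,252). The smaller one fits, to be confirmed by size.

Next I'll confirm with crops and measure.

```bash
cat > h.py <<'E'
from cell import env
import cv2, numpy as np
from scipy.spatial.transform import Rotation as R
def ray(c,u,v,T=None):
    T=c["T"] if T is None else T
    K=c["mtx"]; d=np.array([(u-K[0,2])/K[0,0],-(v-K[1,2])/K[1,1],-1.0])
    return T[:3,3],T[:3,:3]@d
def onz(c,u,v,z,T=None):
    o,d=ray(c,u,v,T); return o+d*(z-o[2])/d[2]
def cloud(c,T=None):
    T=c["T"] if T is None else T
    K=c["mtx"]; r=c["range_z"]; v,u=np.mgrid[:r.shape[0],:r.shape[1]]
    P=np.stack([(u-K[0,2])/K[0,0]*r,-(v-K[1,2])/K[1,1]*r,-r],-1)
    return P@T[:3,:3].T+T[:3,3]
def wristT(c,o):
    T=np.eye(4);T[:3,:3]=R.from_euler("xyz",o["tool_rot"],degrees=True).as_matrix();T[:3,3]=o["tool_pos"]
    return T@c["hand_eye"]
E
python3 - <<'E'
from h import *
t=env.read_camera("top"); s=env.read_camera("side")
Z=cv2.resize(t["img"][150:300,110:380],None,fx=2.9,fy=2.9,interpolation=cv2.INTER_CUBIC); cv2.imwrite("pics/topcrop.png",Z[...,::-1])
for n,c in(("top",t),("side",s)):
    P=cloud(c)
    for nm,box in (dict(axle=(199,202,25),wheel=(289,225,18),cap=(361,192,9),big=(351,252,12)) if n=="top" else dict(axle=(267,298,30),wheel=(296,219,17),cap=(265,169,8),big=(320,178,11))).items():
        u,v,w=box; Q=P[v-w:v+w+1,u-w:u+w+1].reshape(-1,3)
        print(n,nm,"zmax",np.round(Q[:,2].max(),4),"zmin",np.round(np.percentile(Q[:,2],5),4))
        for lo,hi in dict(axle=[(.08,.115),(.033,.039),(.027,.033)],wheel=[(.04,.05),(.02,.05)],cap=[(.024,.034),(.01,.034)],big=[(.02,.03),(.01,.03)])[nm]:
            q=Q[(Q[:,2]>lo)&(Q[:,2]<hi)]
            if len(q): print("  ",lo,hi,len(q),"mean",np.round(q.mean(0),4),"mid",np.round((q.min(0)+q.max(0))/2,4),"ext",np.round(np.ptp(q,axis=0),3))
E
```

```text
top axle zmax 1.2978 zmin -0.0019
   0.08 0.115 28 mean [0.5579 0.1956 0.0976] mid [0.5589 0.1962 0.0945] ext [0.012 0.011 0.027]
   0.033 0.039 724 mean [0.5594 0.1953 0.0358] mid [0.5581 0.1958 0.036 ] ext [0.136 0.112 0.006]
   0.027 0.033 603 mean [0.5551 0.1952 0.0304] mid [0.5586 0.1965 0.03  ] ext [0.137 0.117 0.006]
top wheel zmax 1.2978 zmin -0.0027
   0.04 0.05 93 mean [ 0.5067 -0.047   0.0442] mid [ 0.5068 -0.0467  0.0451] ext [0.031 0.032 0.01 ]
   0.02 0.05 690 mean [ 0.5054 -0.0472  0.0297] mid [ 0.5055 -0.048   0.035 ] ext [0.078 0.079 0.03 ]
top cap zmax 1.2978 zmin -0.0033
   0.024 0.034 80 mean [ 0.6071 -0.2421  0.0276] mid [ 0.6068 -0.2421  0.0285] ext [0.028 0.027 0.009]
   0.01 0.034 103 mean [ 0.6059 -0.2415  0.0258] mid [ 0.607  -0.2422  0.0225] ext [0.029 0.03  0.021]
top big zmax 1.2978 zmin -0.0036
   0.02 0.03 187 mean [ 0.4419 -0.217   0.0238] mid [ 0.4415 -0.2176  0.0246] ext [0.043 0.043 0.009]
   0.01 0.03 239 mean [ 0.4416 -0.2167  0.0225] mid [ 0.4417 -0.2172  0.0198] ext [0.043 0.044 0.019]
side axle zmax 0.8435 zmin -0.0011
   0.08 0.115 47 mean [0.
[... 281 characters left out ...]
x 0.8435 zmin -0.0015
   0.04 0.05 90 mean [ 0.5069 -0.0462  0.0434] mid [ 0.5069 -0.0468  0.0437] ext [0.032 0.034 0.007]
   0.02 0.05 591 mean [ 0.5067 -0.0408  0.03  ] mid [ 0.5069 -0.0461  0.0337] ext [0.08  0.08  0.027]
side cap zmax 0.8435 zmin -0.002
   0.024 0.034 49 mean [ 0.6071 -0.2404  0.0272] mid [ 0.6072 -0.2411  0.0285] ext [0.027 0.029 0.009]
   0.01 0.034 88 mean [ 0.6066 -0.2375  0.0231] mid [ 0.6072 -0.2424  0.0215] ext [0.027 0.032 0.023]
side big zmax 0.8435 zmin -0.0019
   0.02 0.03 122 mean [ 0.4421 -0.2146  0.0235] mid [ 0.4419 -0.2169  0.0243] ext [0.041 0.047 0.008]
   0.01 0.03 170 mean [ 0.4426 -0.2122  0.0214] mid [ 0.443  -0.2176  0.0195] ext [0.044 0.049 0.018]
```

View pics/topcrop.png

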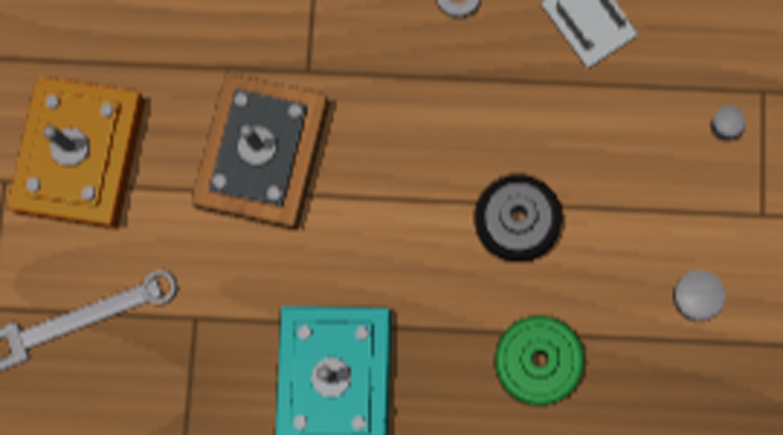

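The crop confirms all three picks: brown block with dark plate, black-tyred wheel, and the small cap (about 29 mm across and 28 mm high, against about 45 x 24 mm for the big one). Now I'll plan the move to above the wheel.

```bash
cat >> h.py <<'E'
def plan(target,yaw=None):
    o=env.get_obs(); Rm=R.from_euler("xyz",o["tool_rot"],degrees=True)
    d=Rm.inv().apply(np.array(target)-o["tool_pos"])
    y=o["tool_rot"][2] if yaw is None else yaw
    rv=(Rm.inv()*R.from_euler("xyz",[180,0,y],degrees=True)).as_rotvec()
    print("t",o["time_s"],"pos",np.round(o["tool_pos"],4),"rot",np.round(o["tool_rot"],2),"F",np.round(o["force"],2),"w",round(o["grip_width"],4))
    print("delta tool mm",np.round(d*1000,1),"rot frac",np.round(rv/0.5,4),"deg",np.round(np.degrees(rv),2))
E
python3 -c "
from h import *
plan([0.50,-0.047,0.22],0)"
```

```text
t 0.2 pos [ 0.2624 -0.5944  0.2329] rot [-1.7993e+02  1.0000e-02  2.3820e+01] F [-0.39  0.48 -0.38] w 0.0872
delta tool mm [ 438.5 -404.7   13.3] rot frac [-2.200e-03  7.000e-04  8.316e-01] deg [-6.000e-02  2.000e-02  2.382e+01]
```

>>> servo_tool(moves="0.027 -0.025 0 0 0 0 -1;0.027 -0.025 0 0 0 0 -1;0.027 -0.025 0 0 0 0 -1;0.027 -0.025 0 0 0 0 -1;0.027 -0.025 0 0 0 0 -1;0.027 -0.025 0 0 0 0 -1;0.027 -0.025 0 0 0 0 -1;0.027 -0.025 0 0 0 0 -1;0.027 -0.025 0 0 0 0 -1;0.027 -0.025 0 0 0 0 -1;0.027 -0.025 0 0 0 0 -1;0.027 -0.025 0 0 0 0 -1;0.027 -0.025 0 0 0 0 -1;0.027 -0.025 0 0 0 0 -1;0.027 -0.025 0 0 0 0 -1;0 0 0 0 0 0.21 -1;0 0 0 0 0 0.21 -1;0 0 0 0 0 0.21 -1;0 0 0 0 0 0.21 -1;0 0 0 0 0 0 -1")

```text
time_s: 1.87
tool_pos: [0.4882, -0.0608, 0.2275]
tool_rot: [-180.0, 0.2, -1.3]
force: [0.1, 0.5, -0.0]
grip_width: 0.0873
```

```bash
python3 -c "
from h import *
plan([0.50,-0.047,0.22],0)"
```

```text
t 1.8667 pos [ 0.4882 -0.0608  0.2275] rot [-179.99    0.2    -1.28] F [ 0.15  0.52 -0.  ] w 0.0873
delta tool mm [ 11.5 -14.    7.4] rot frac [-0.0004  0.0071 -0.0448] deg [-0.01  0.2  -1.28]
```

>>> servo_tool(moves="0.006 -0.007 0 0 0.0035 -0.022 -1;0.006 -0.007 0 0 0.0035 -0.022 -1;0 0 0 0 0 0 -1;0 0 0 0 0 0 -1")

```text
time_s: 2.2
tool_pos: [0.5016, -0.0455, 0.2273]
tool_rot: [-180.0, -0.0, 0.6]
force: [-0.1, 0.5, 0.2]
grip_width: 0.0872
```

```bash
python3 - <<'E'
from h import *
plan([0.507,-0.047,0.22],0)
o=env.get_obs(); c=env.read_camera("wrist"); T=wristT(c,o)
print(np.round(c["hand_eye"],3),c["mtx"][0,0])
cv2.imwrite("pics/w1.png",c["img"][...,::-1])
P=cloud(c,T); np.save("P1.npy",P); print(P[210,280])
Q=P.reshape(-1,3); Q=Q[np.hypot(Q[:,0]-.507,Q[:,1]+.047)<.06]
for lo,hi in((.041,.048),(.015,.048)):
    q=Q[(Q[:,2]>lo)&(Q[:,2]<hi)]; print(len(q),q.mean(0),(q.min(0)+q.max(0))/2,np.ptp(q,axis=0))
E
```

```text
t 2.2 pos [ 0.5016 -0.0455  0.2273] rot [-1.7998e+02 -2.0000e-02  5.8000e-01] F [-0.07  0.48  0.19] w 0.0872
delta tool mm [5.4 1.5 7.3] rot frac [-0.0007 -0.0006  0.0204] deg [-0.02 -0.02  0.58]
[[ 0.001  0.962  0.274  0.073]
 [ 1.    -0.001 -0.001  0.   ]
 [-0.001  0.274 -0.962 -0.151]
 [ 0.     0.     0.     1.   ]] 324.8490635237206
[ 0.46588019 -0.04392983  0.02767765]
610 [ 0.50384037 -0.049317    0.04284922] [ 0.50342725 -0.04948487  0.04332354] [0.03243967 0.03277792 0.00461181]
4070 [ 0.50579919 -0.04923103  0.02890686] [ 0.5035418  -0.04904736  0.03038142] [0.08092794 0.08020454 0.03049605]
```

View pics/w1.png

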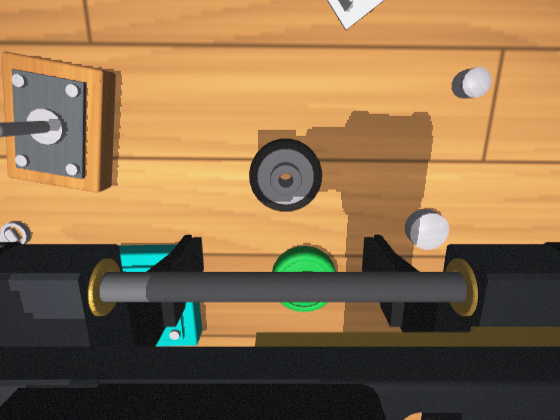

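The wrist view shows the wheel at (285,175), green wheel at (305,278), axle block at left, caps at (472,82) and (430,230). The wrist puts the wheel at (0.5035,-0.049) and top/side at (0.507,-0.047), which is within the 2 mm calibration of each. I'll grip it at two yaws 90° apart to centre it in the tool, which also calibrates the cameras.

>>> servo_tool(moves="0.0035 0.002 0.03 0 0 0.02 -1;0 0 0.03 0 0 0 -1;0 0 0.03 0 0 0 -1;0 0 0.03 0 0 0 -1;0 0 0.03 0 0 0 -1;0 0 0.014 0 0 0 -1;0 0 0 0 0 0 -1;0 0 0 0 0 0 -1")

```text
time_s: 2.92
tool_pos: [0.5081, -0.0496, 0.0592]
tool_rot: [179.9, -0.4, 0.2]
force: [0.1, -0.2, 0.6]
grip_width: 0.0872
```

```bash
python3 -c "
from h import *
plan([0.5055,-0.0475,0.042],0)"
```

```text
t 2.9167 pos [ 0.5081 -0.0496  0.0592] rot [ 1.799e+02 -3.700e-01  1.600e-01] F [ 0.09 -0.2   0.62] w 0.0872
delta tool mm [-2.7 -2.2 17.2] rot frac [ 0.0034 -0.013   0.0057] deg [ 0.1  -0.37  0.16]
```

>>> servo_tool(moves="-0.0025 -0.002 0.008 0.0035 -0.013 0.005 -1;0 0 0.008 0 0 0 -1;0 0 0 0 0 0 -1;0 0 0 0 0 0 0.5;0 0 0 0 0 0 0.5;0 0 0 0 0 0 0.5;0 0 0 0 0 0 0.5;0 0 0 0 0 0 0.5", squeeze=4)

```text
time_s: 3.58
tool_pos: [0.5099, -0.0485, 0.0475]
tool_rot: [179.9, -0.5, -0.0]
force: [0.5, -0.1, -0.2]
grip_width: 0.0617
```

```bash
python3 -c "
from h import *
plan([0.5055,-0.0475,0.042],0)"
```

```text
t 3.5833 pos [ 0.5099 -0.0485  0.0475] rot [ 1.7986e+02 -5.1000e-01 -1.0000e-02] F [ 0.49 -0.14 -0.2 ] w 0.0617
delta tool mm [-4.5 -1.   5.5] rot frac [ 0.005  -0.018  -0.0003] deg [ 0.14 -0.51 -0.01]
```

>>> servo_tool(moves="-0.004 -0.001 0.0055 0.005 -0.018 0 0.5;-0.003 0 0.002 0.003 -0.01 0 0.5")

```text
time_s: 3.75
tool_pos: [0.5037, -0.0475, 0.0405]
tool_rot: [-179.9, 0.2, -0.0]
force: [-0.5, 0.4, 0.3]
grip_width: 0.0481
```

```bash
python3 -c "
from h import *
plan([0.5055,-0.0475,0.042],0)"
```

```text
t 3.75 pos [ 0.5037 -0.0475  0.0405] rot [-1.7993e+02  2.0000e-01 -1.0000e-02] F [-0.53  0.38  0.32] w 0.0481
delta tool mm [ 1.8  0.  -1.5] rot frac [-0.0025  0.007  -0.0003] deg [-0.07  0.2  -0.01]
```

>>> servo_tool(moves="0.0015 0 -0.0015 -0.0025 0.006 0 0.9;0 0 0 0 0 0 0.9")

```text
time_s: 3.92
tool_pos: [0.5042, -0.0476, 0.0413]
tool_rot: [180.0, 0.1, -0.0]
force: [-0.7, -1.8, 1.0]
grip_width: 0.0351
```

```bash
python3 -c "
from h import *
plan([0.5055,-0.0475,0.042],0)"
```

```text
t 3.9167 pos [ 0.5042 -0.0476  0.0413] rot [ 1.8e+02  1.4e-01 -0.0e+00] F [-0.74 -1.8   1.03] w 0.0351
delta tool mm [ 1.3 -0.1 -0.7] rot frac [ 0.      0.0048 -0.0002] deg [ 0.    0.14 -0.  ]
```

>>> servo_tool(moves="0 0 0 0 0 0 0.9;0 0 0 0 0 0 0.9")

```text
time_s: 4.08
tool_pos: [0.5042, -0.0477, 0.0413]
tool_rot: [180.0, 0.1, -0.0]
force: [1.3, -0.1, -0.2]
grip_width: 0.0349
```

```bash
python3 -c "
from h import *
plan([0.5055,-0.0475,0.042],0)"
```

```text
t 4.0833 pos [ 0.5042 -0.0477  0.0413] rot [ 1.8e+02  1.5e-01 -1.0e-02] F [ 1.28 -0.06 -0.15] w 0.0349
delta tool mm [ 1.3 -0.2 -0.7] rot frac [ 0.0001  0.0051 -0.0003] deg [ 0.    0.15 -0.01]
```

>>> servo_tool(moves="0 0 0 0 0 0 -0.4;0 0 0 0 0 0 -0.4;0 0 0 0 0 0 -0.4;0 0 0 0 0 -0.22 -0.4;0 0 0 0 0 -0.23 -0.4;0 0 0 0 0 -0.23 -0.4;0 0 0 0 0 -0.23 -0.4;0 0 0 0 0 -0.23 -0.4;0 0 0 0 0 -0.23 -0.4")

```text
time_s: 4.83
tool_pos: [0.5043, -0.0475, 0.0414]
tool_rot: [-179.9, 0.1, 40.9]
force: [-0.1, -0.6, 0.4]
grip_width: 0.0609
```

```bash
python3 -c "
from h import *
plan([0.5042,-0.0477,0.042],90);print(env.get_obs()['qpos'])"
```

```text
t 4.8333 pos [ 0.5043 -0.0475  0.0414] rot [-1.7993e+02  1.0000e-01  4.0950e+01] F [-0.07 -0.61  0.36] w 0.0609
delta tool mm [-0.2  0.1 -0.6] rot frac [-0.0038  0.0024 -1.7123] deg [ -0.11   0.07 -49.05]
[ 37.1714084   15.68334382 -38.4086811  113.83193584  11.92809344
  54.47915006 -56.25487325]
```

>>> servo_tool(moves="0 0 0 0 0 -0.245 -0.4;0 0 0 0 0 -0.245 -0.4;0 0 0 0 0 -0.245 -0.4;0 0 0 0 0 -0.245 -0.4;0 0 0 0 0 -0.245 -0.4;0 0 0 0 0 -0.245 -0.4;0 0 0 0 0 -0.2 -0.4;0 0 0 0 0 0 -0.4")

```text
time_s: 5.5
tool_pos: [0.5044, -0.0476, 0.0415]
tool_rot: [-179.9, 0.0, 90.1]
force: [0.1, 0.1, -0.2]
grip_width: 0.061
```

```bash
python3 -c "
from h import *
plan([0.5042,-0.0477,0.0413],90)"
```

```text
t 5.5 pos [ 0.5044 -0.0476  0.0415] rot [-1.799e+02  1.000e-02  9.015e+01] F [ 0.14  0.1  -0.21] w 0.061
delta tool mm [-0.1 -0.2  0.2] rot frac [-0.0036  0.0002  0.0052] deg [-0.1   0.01  0.15]
```

>>> servo_tool(moves="0 0 0 -0.003 0 0 0.9;0 0 0 0 0 0 0.9;0 0 0 0 0 0 0.9;0 0 0 0 0 0 0.9;0 0 0 0 0 0 0.9;0 0 0 0 0 0 0.9", squeeze=5)

```text
time_s: 6.0
tool_pos: [0.5045, -0.0478, 0.0415]
tool_rot: [180.0, 0.0, 89.5]
force: [0.4, 0.5, -1.1]
grip_width: 0.0348
```

>>> servo_tool(moves="0 0 0 0 0 0 1;0 0 0 0 0 0 1", squeeze=35)

```text
time_s: 6.17
tool_pos: [0.5045, -0.0477, 0.0415]
tool_rot: [180.0, 0.0, 89.5]
force: [-0.1, -0.6, -0.7]
grip_width: 0.0333
```

```bash
python3 -c "
from h import *
plan([0.5042,-0.0477,0.0413],90)"
```

```text
t 6.1667 pos [ 0.5045 -0.0477  0.0415] rot [1.7998e+02 3.0000e-02 8.9520e+01] F [-0.1  -0.61 -0.73] w 0.0333
delta tool mm [ 0.  -0.3  0.2] rot frac [ 0.0006  0.0009 -0.0167] deg [ 0.02  0.03 -0.48]
```

Gripped; the width dropped from 34.8 to 33.3 mm under load, matching the 34 mm hub. Next: lift, check the load, and carry it towards the axle.

>>> servo_tool(moves="0 0 -0.01 0 0 0 1;0 0 -0.03 0 0 0 1;0 0 -0.03 0 0 0 1;0 0 -0.03 0 0 0 1;0 0 -0.03 0 0 0 1;0 0 -0.03 0 0 0 1;0.02 0.006 0 0 0 0 1;0.03 0.01 0 0 0 0 1;0.03 0.01 0 0 0 0 1;0.03 0.01 0 0 0 0 1;0.03 0.01 0 0 0 0 1;0.02 0.006 0 0 0 0 1;0 0 0 0 0 0 1;0 0 0 0 0 0 1")

```text
time_s: 7.33
tool_pos: [0.5545, 0.1179, 0.2129]
tool_rot: [-179.6, -0.0, 89.2]
force: [0.6, -0.7, -2.8]
grip_width: 0.0332
```

```bash
python3 - <<'E'
from h import *
plan([0.5585,0.197,0.175],90)
o=env.get_obs(); c=env.read_camera("wrist"); T=wristT(c,o)
cv2.imwrite("pics/w2.png",c["img"][...,::-1])
s=env.read_camera("side"); cv2.imwrite("pics/s2.png",s["img"][...,::-1])
P=cloud(c,T).reshape(-1,3)
Q=P[np.hypot(P[:,0]-.5585,P[:,1]-.197)<.03]
for lo,hi in((.06,.115),(.09,.115),(.08,.09),(.07,.08),(.06,.07),(.05,.06),(.039,.045)):
    q=Q[(Q[:,2]>lo)&(Q[:,2]<hi)]
    if len(q): print(lo,hi,len(q),np.round(q.mean(0),4),np.round((q.min(0)+q.max(0))/2,4),np.round(np.ptp(q,axis=0),4))
E
```

```text
t 7.3333 pos [0.5545 0.1179 0.2129] rot [-1.796e+02 -2.000e-02  8.924e+01] F [ 0.55 -0.75 -2.77] w 0.0332
delta tool mm [79.1  3.2 38. ] rot frac [-0.0139 -0.0009 -0.0265] deg [-0.4  -0.03 -0.76]
0.06 0.115 192 [0.5563 0.1954 0.1018] [0.5564 0.1955 0.101 ] [0.011  0.0113 0.0078]
0.09 0.115 192 [0.5563 0.1954 0.1018] [0.5564 0.1955 0.101 ] [0.011  0.0113 0.0078]
0.039 0.045 939 [0.5562 0.1954 0.0416] [0.5563 0.1954 0.0417] [0.0353 0.0348 0.0049]
```

View pics/w2.png

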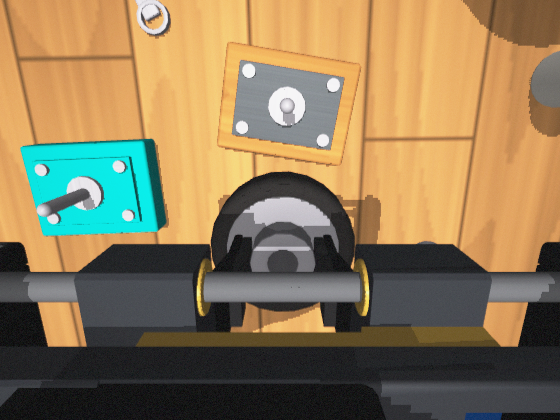

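View pics/s2.png

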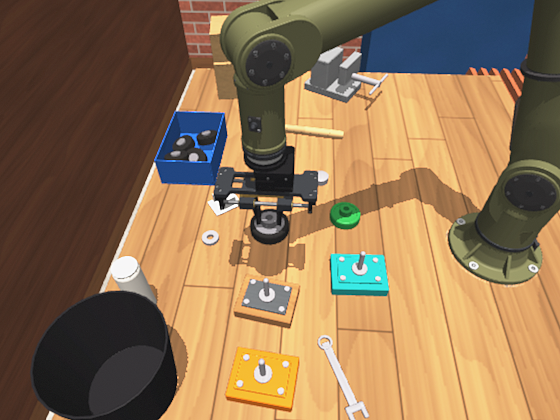

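The wrist view shows the held wheel at (283,240) and the axle tip at (288,105) on the brown block. The wrist puts the axle at (0.5563,0.1954), with the tip at 0.105. I'll use the held wheel, whose position in the tool is known, to find the wrist camera's bias.

```bash
python3 - <<'E'
from h import *
from scipy.optimize import least_squares
o=env.get_obs(); c=env.read_camera("wrist"); print(o["time_s"],np.round(o["tool_pos"],4),np.round(o["tool_rot"],2))
P=cloud(c,c["hand_eye"])
m=(np.abs(P[...,2]-0.0135)<0.004)&(np.hypot(P[...,0],P[...,1])<.05)
print("tyre top pts",m.sum(),"z",np.median(P[...,2][m]))
hs=(np.abs(P[...,2]+0.0025)<0.003)&(np.hypot(P[...,0],P[...,1])<.022)
print("hub pts",hs.sum())
cs,_=cv2.findContours(cv2.morphologyEx(m.astype(np.uint8),cv2.MORPH_CLOSE,np.ones((3,3))),cv2.RETR_EXTERNAL,cv2.CHAIN_APPROX_NONE)
k=max(cs,key=cv2.contourArea)[:,0]
z=np.median(P[...,2][m]); 
K=c["mtx"];H=c["hand_eye"]
d=np.stack([(k[:,0]-K[0,2])/K[0,0],-(k[:,1]-K[1,2])/K[1,1],-np.ones(len(k))],-1)@H[:3,:3].T
q=H[:3,3]+d*((0.0135-H[2,3])/d[:,2])[:,None]
for zz in [0]:
    r=np.hypot(q[:,0],q[:,1]); e=q[(r>.036)&(q[:,0]>0.0)]
    f=least_squares(lambda p:np.hypot(e[:,0]-p[0],e[:,1]-p[1])-p[2],[0,0,.041],loss="soft_l1",f_scale=.001)
    print(len(e),"centre tool",f.x,"res",np.abs(f.fun).mean(), "yrange",e[:,1].min(),e[:,1].max())
for p in (1,):
    v,u=np.where(hs); print("hub",P[hs].mean(0),P[hs].min(0),P[hs].max(0))
E
```

```text
7.4333 [0.5545 0.1168 0.2129] [-1.7962e+02  1.0000e-02  8.9120e+01]
tyre top pts 7493 z 0.015015588821276044
hub pts 1719
223 centre tool [ 0.00118393 -0.00173391  0.03903514] res 0.00019726429416853483 yrange -0.04091458541326732 0.037543600802538823
hub [ 0.00602706 -0.00134645 -0.00143318] [-0.00543223 -0.01997172 -0.00549439] [0.01612912 0.01974453 0.00049937]
```

>>> servo_tool(moves="0.012 0.001 0.025 -0.012 0 -0.025 1;0.012 0.001 0.025 0 0 0 1;0 0 0 0 0 0 1;0 0 0 0 0 0 1;0 0 0 0 0 0 1")

```text
time_s: 7.9
tool_pos: [0.5583, 0.1296, 0.1631]
tool_rot: [179.9, 0.5, 89.0]
force: [-0.0, 0.3, -2.3]
grip_width: 0.0335
```

```bash
cat > meas.py <<'E'
from h import *
from scipy.optimize import least_squares
def circ(e,r0):
    f=least_squares(lambda p:np.hypot(e[:,0]-p[0],e[:,1]-p[1])-p[2],[*e.mean(0)[:2],r0],loss="soft_l1",f_scale=.0005)
    return np.round(f.x*1000,2),round(np.abs(f.fun).mean()*1000,2)
E
python3 - <<'E'
from meas import *
o=env.get_obs(); c=env.read_camera("wrist"); o2=env.get_obs(); s=env.read_camera("side")
print(o["time_s"],np.round(o["tool_pos"],4),np.round(o["tool_rot"],2)); print(o2["time_s"],np.round(o2["tool_pos"],4),np.round(o2["tool_rot"],2))
cv2.imwrite("pics/w3.png",c["img"][...,::-1])
cr=s["img"][190:330,220:320]; cv2.imwrite("pics/s3.png",cv2.resize(cr,None,fx=4,fy=4,interpolation=cv2.INTER_CUBIC)[...,::-1])
P=cloud(c,wristT(c,o)); Q=P.reshape(-1,3); Q=Q[np.hypot(Q[:,0]-.5585,Q[:,1]-.197)<.03]
for lo,hi in((.09,.115),(.039,.045)):
    q=Q[(Q[:,2]>lo)&(Q[:,2]<hi)]
    if len(q): print("wrist",lo,hi,len(q),np.round(q.mean(0),4),np.round((q.min(0)+q.max(0))/2,4),np.round(np.ptp(q,axis=0),4))
P=cloud(s); tp=o2["tool_pos"]; Q=P.reshape(-1,3)
for lo,hi in((.095,.106),(.085,.095),(.075,.085),(.065,.075),(.055,.065),(.04,.044)):
    q=Q[(np.hypot(Q[:,0]-.5585,Q[:,1]-.197)<.03)&(Q[:,2]>lo)&(Q[:,2]<hi)]
    if len(q): print("side",lo,hi,len(q),np.round(q.mean(0),4),np.round((q.min(0)+q.max(0))/2,4),np.round(np.ptp(q,axis=0),4))
q=Q[(np.hypot(Q[:,0]-tp[0],Q[:,1]-tp[1])<.05)&(np.abs(Q[:,2]-(tp[2]-.0135))<.003)]
print("side tyre",len(q),np.round((q.min(0)+q.max(0))/2,4),np.round(np.ptp(q,axis=0),4),np.round(q.mean(0),4))
q=Q[(np.hypot(Q[:,0]-tp[0],Q[:,1]-tp[1])<.05)&(Q[:,2]>tp[2]-.045)&(Q[:,2]<tp[2]-.02)&(Q[:,1]>tp[1]+.02)]
print("side tyre wall fit",len(q),circ(q,.041))
E
```

```text
7.9 [0.5583 0.1296 0.1631] [179.9    0.47  88.99]
7.95 [0.5589 0.1292 0.1636] [179.83   0.48  88.95]
wrist 0.09 0.115 279 [0.5563 0.1958 0.1015] [0.5562 0.1955 0.0977] [0.0117 0.0119 0.0149]
wrist 0.039 0.045 1252 [0.5563 0.1962 0.0416] [0.5563 0.1954 0.0416] [0.0351 0.0348 0.0045]
side 0.095 0.106 27 [0.5588 0.1993 0.1013] [0.5593 0.1982 0.1005] [0.009 0.011 0.011]
side 0.085 0.095 14 [0.5594 0.2011 0.0888] [0.5587 0.2004 0.0896] [0.0104 0.0069 0.0086]
side 0.075 0.085 14 [0.5579 0.2015 0.0803] [0.5589 0.2011 0.08  ] [0.0108 0.0069 0.0084]
side 0.065 0.075 15 [0.5587 0.2014 0.0705] [0.5594 0.2008 0.0708] [0.011  0.0067 0.0077]
side 0.055 0.065 13 [0.5588 0.2016 0.0596] [0.5597 0.2007 0.0594] [0.0109 0.0049 0.008 ]
side 0.04 0.044 115 [0.5594 0.2004 0.042 ] [0.5588 0.1978 0.042 ] [0.034  0.0389 0.0039]
side tyre 456 [0.5603 0.1314 0.1501] [0.0793 0.0769 0.006 ] [0.5589 0.1404 0.1495]
side tyre wall fit 146 (array([560.14, 128.84,  41.05]), np.float64(0.48))
```

View pics/s3.png

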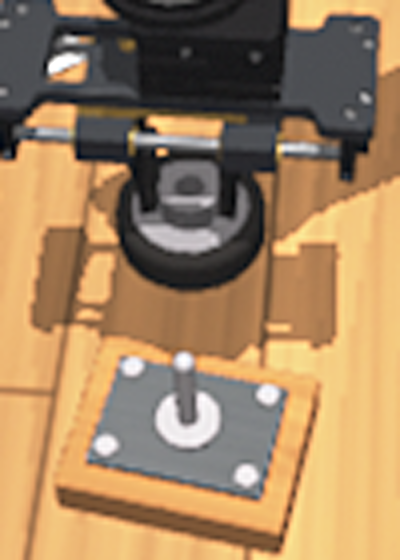

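View pics/w3.png

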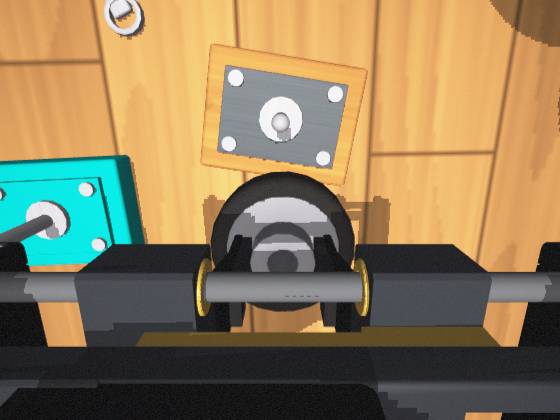

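Side-camera bias, taken from the held wheel, puts the axle at x≈0.5575. The wrist, also corrected, gives x≈0.558, so they agree. In y the estimates run from 0.195 to 0.197, so I'll use (0.5577, 0.1957). The hemispherical tip will guide the wheel in the rest of the way.

```bash
python3 -c "
from h import *
plan([0.5577,.1957,0.162],90)"
```

```text
t 8.0 pos [0.5593 0.1296 0.1639] rot [179.78   0.45  88.96] F [ 0.13  0.04 -2.37] w 0.0332
delta tool mm [66.1 -2.8  1.4] rot frac [ 0.0076  0.0159 -0.0363] deg [ 0.22  0.46 -1.04]
```

>>> servo_tool(moves="0.015 -0.002 0 0.0076 0.016 -0.036 1;0.02 0 0 0 0 0 1;0.018 0 0 0 0 0 1;0.008 0 0 0 0 0 1;0.003 0 0 0 0 0 1")

```text
time_s: 8.42
tool_pos: [0.5606, 0.1947, 0.1685]
tool_rot: [179.6, -0.1, 89.7]
force: [-0.7, 1.1, -2.5]
grip_width: 0.0333
```

```bash
python3 -c "
from h import *
plan([0.5577,.1957,0.158],90)"
```

```text
t 8.4167 pos [0.5606 0.1947 0.1685] rot [ 1.7964e+02 -9.0000e-02  8.9720e+01] F [-0.7   1.13 -2.53] w 0.0333
delta tool mm [ 1.  -3.  10.5] rot frac [ 0.0126 -0.003  -0.0096] deg [ 0.36 -0.09 -0.28]
```

>>> servo_tool(moves="0.001 -0.003 0.007 0.012 -0.003 -0.009 1;0 0 0.0025 0 0 0 1")

```text
time_s: 8.58
tool_pos: [0.5577, 0.1976, 0.1599]
tool_rot: [179.9, -0.1, 90.2]
force: [0.3, -0.5, -2.0]
grip_width: 0.033
```

```bash
python3 -c "
from h import *
plan([0.5577,.1957,0.158],90)"
```

```text
t 8.5833 pos [0.5577 0.1976 0.1599] rot [ 1.7989e+02 -5.0000e-02  9.0170e+01] F [ 0.25 -0.48 -1.97] w 0.033
delta tool mm [-1.9 -0.   1.9] rot frac [ 0.0037 -0.0018  0.0059] deg [ 0.11 -0.05  0.17]
```

>>> servo_tool(moves="-0.002 0 0 0.0037 0 0.005 1;0 0 0 0 0 0 1")

```text
time_s: 8.75
tool_pos: [0.5573, 0.194, 0.1588]
tool_rot: [-179.9, 0.0, 90.0]
force: [0.4, -1.1, -2.3]
grip_width: 0.0331
```

```bash
python3 - <<'E'
from meas import *
plan([0.5577,.1957,0.158],90)
s=env.read_camera("side"); c=env.read_camera("wrist")
a=cv2.resize(s["img"][200:320,220:320],None,fx=4,fy=4,interpolation=cv2.INTER_CUBIC)
b=cv2.resize(c["img"][150:330,190:380],None,fx=2,fy=2,interpolation=cv2.INTER_CUBIC); b=cv2.copyMakeBorder(b,0,480-b.shape[0],0,0,cv2.BORDER_CONSTANT)
cv2.imwrite("pics/s4.png",np.hstack([a,b])[...,::-1])
plan([0.5577,.1957,0.158],90)
E
```

```text
t 8.75 pos [0.5573 0.194  0.1588] rot [-1.799e+02  3.000e-02  8.998e+01] F [ 0.44 -1.1  -2.35] w 0.0331
delta tool mm [1.7 0.4 0.8] rot frac [-0.0035  0.001  -0.0006] deg [-0.1   0.03 -0.02]
t 8.85 pos [0.5575 0.1943 0.1589] rot [-179.92    0.     89.98] F [-1.25 -0.17 -1.8 ] w 0.0331
delta tool mm [1.4 0.2 0.9] rot frac [-0.0027  0.0001 -0.0009] deg [-0.08  0.   -0.02]
```

View pics/s4.png

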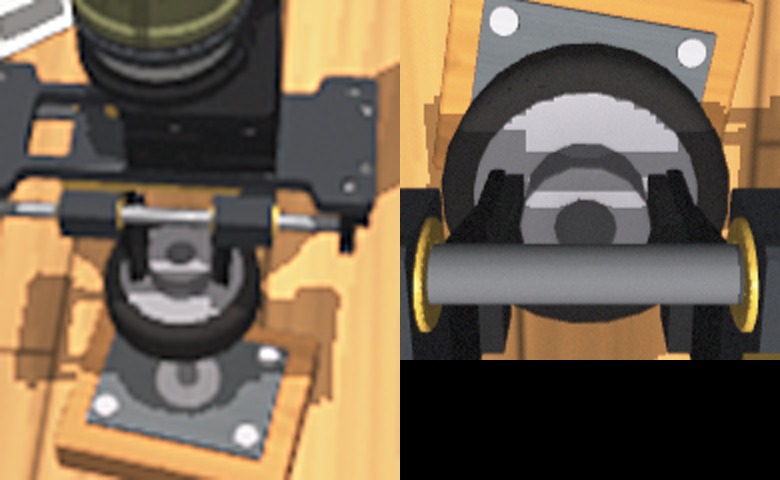

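The side crop shows the wheel over the shoulder at (188,378) in the crop, and the wrist crop shows the bore at (585,225). Alignment looks plausible, so I'm descending with force checks.

>>> servo_tool(moves="0.0012 0 0.004 0 0 0 1;0 0 0.004 0 0 0 1;0 0 0.003 0 0 0 1")

```text
time_s: 9.1
tool_pos: [0.5585, 0.1942, 0.1479]
tool_rot: [180.0, 0.0, 89.8]
force: [-0.1, 1.2, -1.9]
grip_width: 0.033
```

```bash
python3 -c "
from h import *
plan([0.5577,.1957,0.140],90)"
```

```text
t 9.1 pos [0.5585 0.1942 0.1479] rot [1.7998e+02 2.0000e-02 8.9830e+01] F [-0.06  1.24 -1.91] w 0.033
delta tool mm [ 1.5 -0.8  7.9] rot frac [ 0.0007  0.0005 -0.006 ] deg [ 0.02  0.02 -0.17]
```

>>> servo_tool(moves="0.0015 -0.0008 0.003 0 0 0 1;0 0 0.003 0 0 0 1")

```text
time_s: 9.27
tool_pos: [0.5576, 0.1955, 0.1409]
tool_rot: [-180.0, 0.0, 89.8]
force: [-0.3, 0.3, -2.9]
grip_width: 0.0334
```

>>> servo_tool(moves="0 0 0.002 0 0 0 1;0 0 0.002 0 0 0 1")

```text
time_s: 9.43
tool_pos: [0.5572, 0.1954, 0.1359]
tool_rot: [-179.9, 0.0, 89.8]
force: [0.2, -0.3, -2.1]
grip_width: 0.0328
```

>>> servo_tool(moves="0 0 0.002 0 0 0 1;0 0 0.002 0 0 0 1")

```text
time_s: 9.6
tool_pos: [0.5571, 0.1955, 0.1314]
tool_rot: [-179.9, 0.0, 89.8]
force: [0.1, -0.5, -2.2]
grip_width: 0.033
```

The underside is now 14 mm below the axle tip with no contact force, so the axle is in the bore. Continuing down.

>>> servo_tool(moves="0.0002 0.0003 0.006 0 0 0 1;0 0 0.006 0 0 0 1;0 0 0.006 0 0 0 1")

```text
time_s: 9.85
tool_pos: [0.5582, 0.196, 0.1128]
tool_rot: [179.9, 0.0, 89.8]
force: [-0.7, -0.4, -2.6]
grip_width: 0.0332
```

>>> servo_tool(moves="0.000 0 0.006 0 0 0 1;0 0 0.005 0 0 0 1;0 0 0.003 0 0 0 1")

```text
time_s: 10.1
tool_pos: [0.5575, 0.1956, 0.0959]
tool_rot: [-179.9, 0.0, 89.8]
force: [-0.2, -0.4, -2.7]
grip_width: 0.033
```

```bash
python3 -c "
from h import *
plan([0.5577,.1957,0.0835],90)"
```

```text
t 10.1 pos [0.5575 0.1956 0.0959] rot [-1.7994e+02  3.0000e-02  8.9810e+01] F [-0.18 -0.39 -2.7 ] w 0.033
delta tool mm [ 0.1  0.2 12.4] rot frac [-0.0021  0.0012 -0.0065] deg [-0.06  0.03 -0.19]
```

>>> servo_tool(moves="0 0 0.004 0 0 0 1;0 0 0.004 0 0 0 1")

```text
time_s: 10.27
tool_pos: [0.5574, 0.1956, 0.0869]
tool_rot: [-179.9, 0.0, 89.8]
force: [0.5, 0.3, -2.2]
grip_width: 0.033
```

>>> servo_tool(moves="0 0 0.002 0 0 0 1;0 0 0.0015 0 0 0 1")

```text
time_s: 10.43
tool_pos: [0.5572, 0.1955, 0.0834]
tool_rot: [-179.9, 0.1, 89.8]
force: [-4.8, -2.7, 15.1]
grip_width: 0.0332
```

>>> servo_tool(moves="0 0 0.001 0 0 0 1;0 0 0.001 0 0 0 1")

```text
time_s: 10.6
tool_pos: [0.5572, 0.1956, 0.0835]
tool_rot: [-179.9, 0.2, 89.8]
force: [-3.2, 0.1, 4.2]
grip_width: 0.0332
```

It's seated on the shoulder: contact at TCP z 0.0834, where 0.0835 was expected. Releasing and lifting clear.

>>> servo_tool(moves="0 0 0 0 0 0 -0.5;0 0 0 0 0 0 -0.5;0 0 0 0 0 0 -0.5;0 0 0 0 0 0 -0.5;0 0 -0.01 0 0 0 -1;0 0 -0.03 0 0 0 -1;0 0 -0.03 0 0 0 -1;0 0 -0.03 0 0 0 -1;0 0 -0.03 0 0 0 -1;0 0 -0.02 0 0 0 -1")

```text
time_s: 11.43
tool_pos: [0.5556, 0.1959, 0.2385]
tool_rot: [-179.6, 0.1, 89.9]
force: [0.8, 0.4, 0.4]
grip_width: 0.085
```

```bash
python3 - <<'E'
from meas import *
plan([0.607,-.242,0.20],90)
s=env.read_camera("side"); o=env.get_obs(); c=env.read_camera("wrist")
a=cv2.resize(s["img"][200:320,220:320],None,fx=4,fy=4,interpolation=cv2.INTER_CUBIC)
b=cv2.resize(c["img"][100:340,180:380],None,fx=2,fy=2,interpolation=cv2.INTER_CUBIC)
cv2.imwrite("pics/s5.png",np.hstack([a,b])[...,::-1])
for n,P in(("side",cloud(s)),("wrist",cloud(c,wristT(c,o)))):
    Q=P.reshape(-1,3); Q=Q[np.hypot(Q[:,0]-.5577,Q[:,1]-.1957)<.05]
    for lo,hi in((.095,.11),(.083,.09),(.066,.073)):
        q=Q[(Q[:,2]>lo)&(Q[:,2]<hi)]
        if len(q): print(n,lo,hi,len(q),np.round(q.mean(0),4),np.round((q.min(0)+q.max(0))/2,4),np.round(np.ptp(q,axis=0),4))
E
```

```text
t 11.4333 pos [0.5556 0.1959 0.2385] rot [-1.7957e+02  1.2000e-01  8.9920e+01] F [0.83 0.37 0.41] w 0.085
delta tool mm [-437.7   52.3   39.1] rot frac [-0.015   0.0043 -0.0028] deg [-0.43  0.12 -0.08]
side 0.095 0.11 26 [0.5592 0.1988 0.1008] [0.5594 0.1979 0.1002] [0.0087 0.0099 0.0103]
side 0.083 0.09 127 [0.5578 0.199  0.0857] [0.5588 0.1969 0.086 ] [0.0327 0.0322 0.0056]
side 0.066 0.073 716 [0.5581 0.2007 0.0692] [0.5587 0.1968 0.0695] [0.0798 0.0808 0.0069]
wrist 0.095 0.11 130 [0.5564 0.1965 0.1013] [0.5563 0.1955 0.1001] [0.0103 0.0115 0.0102]
wrist 0.083 0.09 692 [0.5556 0.1957 0.085 ] [0.5554 0.1947 0.0863] [0.0324 0.0333 0.0066]
wrist 0.066 0.073 3668 [0.5556 0.1971 0.0684] [0.5553 0.1948 0.0695] [0.0797 0.0794 0.007 ]
```

View pics/s5.png

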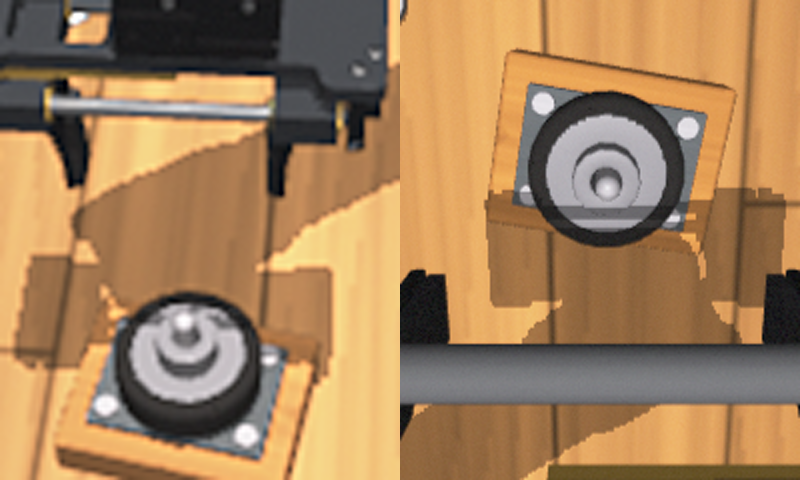

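The wheel is seated: hub at 0.086, tyre top at 0.070. Using the wheel as reference, the corrected axle position is wrist (0.5581,0.1963) and side (0.5578,0.1966), so I'll use (0.558,0.1964). Now the cap.

>>> servo_tool(moves="-0.02 0.002 0 -0.015 0 0 -1;-0.032 0.004 0 0 0 0 -1;-0.032 0.004 0 0 0 0 -1;-0.032 0.004 0 0 0 0 -1;-0.032 0.004 0 0 0 0 -1;-0.032 0.004 0 0 0 0 -1;-0.032 0.004 0 0 0 0 -1;-0.032 0.004 0 0 0 0 -1;-0.032 0.004 0 0 0 0 -1;-0.032 0.004 0 0 0 0 -1;-0.032 0.004 0 0 0 0 -1;-0.032 0.004 0 0 0 0 -1;-0.032 0.004 0 0 0 0 -1;-0.03 0.003 0.01 0 0 0 -1;-0.01 0 0.01 0 0 0 -1;0 0 0 0 0 0 -1;0 0 0 0 0 0 -1")

```text
time_s: 12.95
tool_pos: [0.6104, -0.2631, 0.2166]
tool_rot: [179.8, -0.1, 90.5]
force: [0.3, 0.8, 0.7]
grip_width: 0.0872
```

```bash
python3 - <<'E'
from meas import *
plan([0.607,-.242,0.20],90)
o=env.get_obs(); c=env.read_camera("wrist"); plan([0.607,-.242,0.20],90)
cv2.imwrite("pics/w6.png",c["img"][...,::-1])
Q=cloud(c,wristT(c,o)).reshape(-1,3); Q=Q[np.hypot(Q[:,0]-.607,Q[:,1]+.242)<.03]
for lo,hi in((.026,.034),(.02,.034),(.01,.034)):
    q=Q[(Q[:,2]>lo)&(Q[:,2]<hi)]
    if len(q): print(lo,hi,len(q),np.round(q.mean(0),4),np.round((q.min(0)+q.max(0))/2,4),np.round(np.ptp(q,axis=0),4))
E
```

```text
t 12.95 pos [ 0.6104 -0.2631  0.2166] rot [ 1.7979e+02 -1.4000e-01  9.0480e+01] F [0.26 0.75 0.72] w 0.0872
delta tool mm [21.1 -3.3 16.7] rot frac [ 0.0073 -0.0048  0.0169] deg [ 0.21 -0.14  0.48]
t 13.0 pos [ 0.6103 -0.2626  0.2165] rot [ 1.7982e+02 -1.3000e-01  9.0530e+01] F [-0.75 -1.14 -0.6 ] w 0.0869
delta tool mm [20.6 -3.1 16.5] rot frac [ 0.0064 -0.0047  0.0186] deg [ 0.18 -0.13  0.53]
0.026 0.034 356 [ 0.6042 -0.2443  0.0274] [ 0.6044 -0.2442  0.0277] [0.0254 0.0246 0.0035]
0.02 0.034 603 [ 0.6043 -0.2439  0.0262] [ 0.6039 -0.2446  0.0251] [0.0288 0.029  0.0087]
0.01 0.034 633 [ 0.6044 -0.2434  0.0257] [ 0.604  -0.2444  0.0198] [0.0289 0.0295 0.0194]
```

View pics/w6.png

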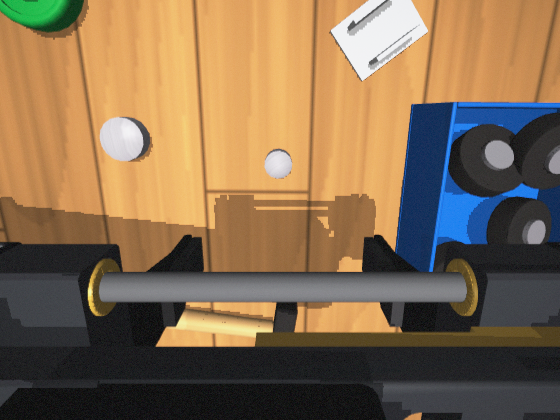

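The cap is at (278,164) in the wrist view, the big cap at (125,138). The blue bin is at right, so I'll check it for clearance against the gripper body.

```bash
python3 - <<'E'
from meas import *
for n in("top","side"):
    c=env.read_camera(n); P=cloud(c); I=c["img"].astype(int)
    m=(I[...,2]>80)&(I[...,2]>I[...,0]+50)&(I[...,2]>I[...,1]+30)&(P[...,2]<.3)&(P[...,0]>.4)
    q=P[m]; q=q[np.abs(q[:,0]-.75)<.3]; q=q[(q[:,1]>-.5)&(q[:,1]<.1)]
    print(n,len(q),np.percentile(q,[1,5,50,95,99],axis=0).round(3))
E
```

```text
top 530 [[ 0.752 -0.352 -0.001]
 [ 0.754 -0.314  0.001]
 [ 0.848 -0.227  0.007]
 [ 0.91  -0.18   0.094]
 [ 0.912 -0.179  0.095]]
side 3291 [[ 0.751 -0.42   0.001]
 [ 0.751 -0.418  0.005]
 [ 0.832 -0.278  0.05 ]
 [ 0.908 -0.178  0.089]
 [ 0.909 -0.177  0.092]]
```

The bin starts at x=0.75 and the gripper body reaches 0.70, so it clears. The corrected cap position is (0.606,-0.2433). I'll centre it with a light grip at yaw 0, then grip at yaw 90.

>>> servo_tool(moves="0.019 -0.004 0.01 0.006 -0.004 0.2 -1;0 0 0.01 0 0 0.24 -1;0 0 0.01 0 0 0.24 -1;0 0 0.01 0 0 0.24 -1;0 0 0.01 0 0 0.24 -1;0 0 0.01 0 0 0.24 -1;0 0 0.01 0 0 0.24 -1;0 0 0.01 0 0 0.24 -1;0 0 0.01 0 0 0.24 -1;0 0 0.01 0 0 0.24 -1;0 0 0.01 0 0 0.24 -1;0 0 0.01 0 0 0.24 -1;0 0 0.01 0 0 0.24 -1;0 0 0 0 0 0 -1")

```text
time_s: 14.27
tool_pos: [0.6185, -0.2037, 0.099]
tool_rot: [-179.9, -1.4, 0.7]
force: [0.4, 0.0, -0.2]
grip_width: 0.087
```

```bash
python3 -c "
from h import *
plan([0.606,-.2433,0.03],0)"
```

```text
t 14.2667 pos [ 0.6185 -0.2037  0.099 ] rot [-179.87   -1.36    0.74] F [ 0.44  0.03 -0.22] w 0.087
delta tool mm [-14.7  39.6  68.6] rot frac [-0.005  -0.0475  0.0258] deg [-0.14 -1.36  0.74]
```

>>> servo_tool(moves="-0.007 0.02 0.01 -0.005 -0.047 0.025 -1;-0.006 0.02 0.01 0 0 0 -1;0 0 0.01 0 0 0 -1;0 0 0 0 0 0 -1;0 0 0 0 0 0 -1")

```text
time_s: 14.68
tool_pos: [0.6094, -0.2382, 0.0721]
tool_rot: [-180.0, -0.2, 1.3]
force: [1.2, 0.1, -0.7]
grip_width: 0.0873
```

```bash
python3 -c "
from h import *
plan([0.606,-.2433,0.03],0)"
```

```text
t 14.6833 pos [ 0.6094 -0.2382  0.0721] rot [-180.     -0.24    1.34] F [ 1.19  0.15 -0.68] w 0.0873
delta tool mm [-3.7  5.  42.1] rot frac [-0.0002 -0.0085  0.0469] deg [-0.01 -0.24  1.34]
```

>>> servo_tool(moves="-0.0035 0.005 0.01 0 -0.008 0.045 -1;0 0 0.01 0 0 0 -1;0 0 0.01 0 0 0 -1;0 0 0.005 0 0 0 -1;0 0 0 0 0 0 -1")

```text
time_s: 15.1
tool_pos: [0.6075, -0.2402, 0.0352]
tool_rot: [-179.9, -0.1, 0.3]
force: [0.0, -0.3, 0.4]
grip_width: 0.0866
```

```bash
python3 -c "
from h import *
plan([0.606,-.2433,0.019],0)"
```

```text
t 15.1 pos [ 0.6075 -0.2402  0.0352] rot [-1.7993e+02 -1.3000e-01  2.6000e-01] F [ 0.04 -0.29  0.37] w 0.0866
delta tool mm [-1.5  3.2 16.2] rot frac [-0.0026 -0.0045  0.009 ] deg [-0.07 -0.13  0.26]
```

>>> servo_tool(moves="-0.0015 0.003 0.008 -0.0026 -0.0045 0.009 -1;0 0 0.006 0 0 0 -1;0 0 0.001 0 0 0 -1")

```text
time_s: 15.35
tool_pos: [0.6061, -0.2425, 0.0185]
tool_rot: [-180.0, 0.0, 0.1]
force: [-0.6, -0.0, -0.1]
grip_width: 0.0869
```

```bash
python3 -c "
from h import *
plan([0.606,-.2433,0.019],0)"
```

```text
t 15.35 pos [ 0.6061 -0.2425  0.0185] rot [-1.7997e+02  2.0000e-02  5.0000e-02] F [-0.64 -0.02 -0.14] w 0.0869
delta tool mm [-0.1  0.8 -0.5] rot frac [-0.0009  0.0008  0.0018] deg [-0.03  0.02  0.05]
```

>>> servo_tool(moves="0 0.0005 0 0 0 0 0.2;0 0 0 0 0 0 0.2;0 0 0 0 0 0 0.2;0 0 0 0 0 0 0.2;0 0 0 0 0 0 0.2;0 0 0 0 0 0 0.6;0 0 0 0 0 0 0.6;0 0 0 0 0 0 0.6;0 0 0 0 0 0 0.6", squeeze=3)

```text
time_s: 16.1
tool_pos: [0.607, -0.2434, 0.0196]
tool_rot: [180.0, -0.1, 0.0]
force: [0.8, 0.7, -0.5]
grip_width: 0.035
```

```bash
python3 -c "
from h import *
plan([0.606,-.2433,0.019],0)"
```

```text
t 16.1 pos [ 0.607  -0.2434  0.0196] rot [ 1.7998e+02 -9.0000e-02  4.0000e-02] F [ 0.81  0.66 -0.48] w 0.035
delta tool mm [-1.  -0.1  0.6] rot frac [ 0.0006 -0.0031  0.0014] deg [ 0.02 -0.09  0.04]
```

>>> servo_tool(moves="0 0 0.0005 0 0 0 0.8;0 0 0 0 0 0 0.8;0 0 0 0 0 0 0.8;0 0 0 0 0 0 0.8")

```text
time_s: 16.43
tool_pos: [0.6072, -0.2435, 0.0194]
tool_rot: [180.0, -0.1, 0.0]
force: [0.5, 0.9, 0.6]
grip_width: 0.0301
```

```bash
python3 -c "
from h import *
plan([0.606,-.2433,0.019],0)"
```

```text
t 16.4333 pos [ 0.6072 -0.2435  0.0194] rot [ 1.7996e+02 -1.2000e-01  4.0000e-02] F [0.49 0.88 0.55] w 0.0301
delta tool mm [-1.2 -0.2  0.4] rot frac [ 0.0012 -0.004   0.0015] deg [ 0.04 -0.12  0.04]
```

>>> servo_tool(moves="0 0 0 0 0 0 -0.3;0 0 0 0 0 0 -0.3;0 0 0 0 0 0 -0.3;0 0 0 0 0 -0.245 -0.3;0 0 0 0 0 -0.245 -0.3;0 0 0 0 0 -0.245 -0.3;0 0 0 0 0 -0.245 -0.3;0 0 0 0 0 -0.245 -0.3;0 0 0 0 0 -0.245 -0.3;0 0 0 0 0 -0.245 -0.3")

```text
time_s: 17.27
tool_pos: [0.607, -0.2435, 0.0191]
tool_rot: [179.9, 0.0, 50.3]
force: [0.5, 0.8, -1.1]
grip_width: 0.0566
```

```bash
python3 -c "
from h import *
plan([0.607,-.2435,0.019],90)"
```

```text
t 17.2667 pos [ 0.607  -0.2435  0.0191] rot [1.7988e+02 1.0000e-02 5.0290e+01] F [ 0.45  0.76 -1.13] w 0.0566
delta tool mm [-0.   0.   0.1] rot frac [ 0.0039  0.0019 -1.386 ] deg [  0.11   0.05 -39.71]
```

>>> servo_tool(moves="0 0 0 0.004 0.002 -0.245 -0.3;0 0 0 0 0 -0.245 -0.3;0 0 0 0 0 -0.245 -0.3;0 0 0 0 0 -0.245 -0.3;0 0 0 0 0 -0.245 -0.3;0 0 0 0 0 -0.15 -0.3;0 0 0 0 0 0 -0.3")

```text
time_s: 17.85
tool_pos: [0.6065, -0.2443, 0.0186]
tool_rot: [180.0, -0.0, 90.8]
force: [-0.3, 0.9, -0.3]
grip_width: 0.0567
```

```bash
python3 -c "
from h import *
plan([0.607,-.2435,0.018],90)"
```

```text
t 17.85 pos [ 0.6065 -0.2443  0.0186] rot [ 1.800e+02 -4.000e-02  9.082e+01] F [-0.27  0.85 -0.25] w 0.0567
delta tool mm [0.8 0.5 0.6] rot frac [ 0.0001 -0.0014  0.0286] deg [ 0.   -0.04  0.82]
```

>>> servo_tool(moves="0.0009 0 0.0004 0 -0.001 0.028 -0.3;0 0 0 0 0 0 -0.3")

```text
time_s: 18.02
tool_pos: [0.6064, -0.2436, 0.0179]
tool_rot: [-180.0, -0.0, 89.7]
force: [-0.2, 0.3, -0.3]
grip_width: 0.0566
```

```bash
python3 -c "
from h import *
plan([0.607,-.2435,0.018],90)"
```

```text
t 18.0167 pos [ 0.6064 -0.2436  0.0179] rot [-1.800e+02 -4.000e-02  8.967e+01] F [-0.2   0.3  -0.35] w 0.0566
delta tool mm [ 0.1  0.6 -0.1] rot frac [-0.0001 -0.0015 -0.0116] deg [-0.   -0.04 -0.33]
```

>>> servo_tool(moves="0 0 0 0 0 0 0.8;0 0 0 0 0 0 0.8;0 0 0 0 0 0 0.8;0 0 0 0 0 0 0.8;0 0 0 0 0 0 0.8;0 0 0 0 0 0 0.8")

```text
time_s: 18.52
tool_pos: [0.6064, -0.2434, 0.0182]
tool_rot: [-180.0, 0.0, 89.4]
force: [0.1, -0.4, 0.4]
grip_width: 0.0304
```

>>> servo_tool(moves="0 0 0 0 0 0 1;0 0 0 0 0 0 1;0 0 0 0 0 0 1", squeeze=55)

```text
time_s: 18.77
tool_pos: [0.6064, -0.2434, 0.0181]
tool_rot: [-180.0, 0.0, 89.4]
force: [0.6, -0.5, -0.1]
grip_width: 0.0285
```

```bash
python3 -c "
from h import *
plan([0.607,-.2435,0.018],90)"
```

```text
t 18.7667 pos [ 0.6064 -0.2434  0.0181] rot [-1.7999e+02  3.0000e-02  8.9420e+01] F [ 0.56 -0.46 -0.14] w 0.0285
delta tool mm [-0.1  0.6  0.1] rot frac [-0.0004  0.0011 -0.0202] deg [-0.01  0.03 -0.58]
```

The cap is gripped and centred (width 30.4 mm under the light grip), with its rim 18.1 mm below the TCP. Lifting and carrying.

>>> servo_tool(moves="0 0 -0.01 0 0 0 1;0 0 -0.03 0 0 0 1;0 0 -0.035 0 0 0 1;0 0 -0.035 0 0 0 1;0 0 -0.03 0 0 0 1;0.015 -0.002 0 0 0 0 1;0.03 -0.0035 0 0 0 0 1;0.03 -0.0035 0 0 0 0 1;0.03 -0.0035 0 0 0 0 1;0.03 -0.0035 0 0 0 0 1;0.03 -0.0035 0 0 0 0 1;0.03 -0.0035 0 0 0 0 1;0.03 -0.0035 0 0 0 0 1;0.03 -0.0035 0 0 0 0 1;0.03 -0.0035 0 0 0 0 1;0.03 -0.0035 0 0 0 0 1;0.03 -0.0035 0 0 0 0 1;0.02 -0.002 0 0 0 0 1;0.01 0 0 0 0 0 1;0 0 0 0 0 0 1")

```text
time_s: 20.43
tool_pos: [0.564, 0.1513, 0.1728]
tool_rot: [179.6, 0.2, 89.3]
force: [0.1, -0.3, -0.6]
grip_width: 0.0286
```

```bash
python3 -c "
from h import *
plan([0.558,.1964,0.135],90)"
```

```text
t 20.4333 pos [0.564  0.1513 0.1728] rot [179.55   0.25  89.32] F [ 0.14 -0.34 -0.55] w 0.0286
delta tool mm [45.2 -6.9 37.5] rot frac [ 0.0156  0.0086 -0.0238] deg [ 0.45  0.25 -0.68]
```

>>> servo_tool(moves="0.012 -0.003 0.006 0.015 0.008 -0.023 1;0.012 -0.003 0.006 0 0 0 1;0.01 0 0.005 0 0 0 1;0.006 0 0.003 0 0 0 1;0 0 0 0 0 0 1")

```text
time_s: 20.85
tool_pos: [0.5594, 0.1885, 0.1504]
tool_rot: [-179.9, 0.2, 89.7]
force: [-0.5, -0.5, -0.0]
grip_width: 0.0286
```

```bash
python3 - <<'E'
from meas import *
plan([0.558,.1964,0.135],90)
s=env.read_camera("side"); c=env.read_camera("wrist")
a=cv2.resize(s["img"][200:320,220:320],None,fx=4,fy=4,interpolation=cv2.INTER_CUBIC)
b=cv2.resize(c["img"][100:340,180:380],None,fx=2,fy=2,interpolation=cv2.INTER_CUBIC)
cv2.imwrite("pics/s7.png",np.hstack([a,b])[...,::-1])
plan([0.558,.1964,0.135],90)
E
```

```text
t 20.85 pos [0.5594 0.1885 0.1504] rot [-179.94    0.18   89.68] F [-0.54 -0.5  -0.01] w 0.0286
delta tool mm [ 8.  -1.5 15.4] rot frac [-0.0021  0.0063 -0.0112] deg [-0.06  0.18 -0.32]
t 20.95 pos [0.56   0.1872 0.1509] rot [-179.98    0.23   89.6 ] F [-0.38 -0.9   0.34] w 0.0286
delta tool mm [ 9.3 -2.1 15.9] rot frac [-0.0008  0.0079 -0.0138] deg [-0.02  0.23 -0.4 ]
```

View pics/s7.png

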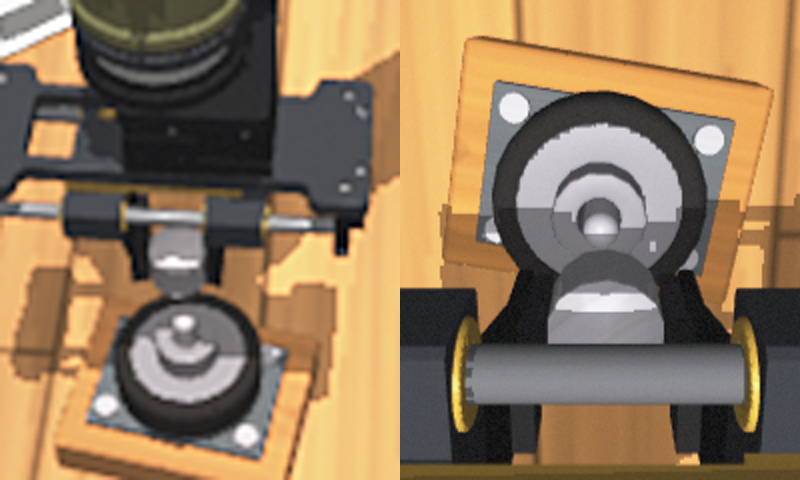

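The side crop shows the cap upright in the jaws at (178,265), and the wrist crop shows the axle tip at (600,225) just ahead of it. Aligning above the tip.

>>> servo_tool(moves="0.008 -0.002 0.008 0 0.007 -0.013 1;0.001 0 0.004 0 0 0 1;0 0 0 0 0 0 1")

```text
time_s: 21.2
tool_pos: [0.5593, 0.1945, 0.138]
tool_rot: [180.0, 0.1, 89.8]
force: [0.8, 0.6, 0.6]
grip_width: 0.0286
```

```bash
python3 -c "
from h import *
plan([0.558,.1964,0.130],90)"
```

```text
t 21.2 pos [0.5593 0.1945 0.138 ] rot [1.7996e+02 6.0000e-02 8.9790e+01] F [0.75 0.6  0.61] w 0.0286
delta tool mm [ 1.9 -1.3  8. ] rot frac [ 0.0012  0.002  -0.0073] deg [ 0.04  0.06 -0.21]
```

>>> servo_tool(moves="0.0018 -0.0013 0.004 0 0.001 -0.006 1;0 0 0.002 0 0 0 1;0 0 0 0 0 0 1")

```text
time_s: 21.45
tool_pos: [0.5579, 0.1957, 0.1311]
tool_rot: [180.0, 0.1, 89.9]
force: [0.9, 0.5, -0.8]
grip_width: 0.0283
```

```bash
python3 -c "
from h import *
plan([0.558,.1964,0.125],90)"
```

```text
t 21.45 pos [0.5579 0.1957 0.1311] rot [1.7999e+02 6.0000e-02 8.9930e+01] F [ 0.93  0.46 -0.8 ] w 0.0283
delta tool mm [0.7 0.1 6.1] rot frac [ 0.0003  0.0019 -0.0023] deg [ 0.01  0.06 -0.07]
```

>>> servo_tool(moves="0.0006 0 0.003 0 0 0 1;0 0 0.003 0 0 0 1;0 0 0.002 0 0 0 1")

```text
time_s: 21.7
tool_pos: [0.5583, 0.1961, 0.1229]
tool_rot: [179.9, 0.1, 89.9]
force: [-0.3, -1.1, -0.3]
grip_width: 0.0285
```

```bash
python3 -c "
from h import *
plan([0.558,.1964,0.118],90)"
```

```text
t 21.7 pos [0.5583 0.1961 0.1229] rot [1.7993e+02 6.0000e-02 8.9910e+01] F [-0.3  -1.08 -0.29] w 0.0285
delta tool mm [ 0.3 -0.3  4.9] rot frac [ 0.0024  0.002  -0.0033] deg [ 0.07  0.06 -0.09]
```

>>> servo_tool(moves="0.0003 -0.0003 0.002 0 0 0 1;0 0 0.0015 0 0 0 1")

```text
time_s: 21.87
tool_pos: [0.5581, 0.1963, 0.1189]
tool_rot: [179.9, 0.1, 89.9]
force: [0.1, 0.2, -0.1]
grip_width: 0.0283
```

>>> servo_tool(moves="0 0 0.001 0 0 0 1")

```text
time_s: 21.95
tool_pos: [0.558, 0.1962, 0.1176]
tool_rot: [179.9, 0.1, 89.9]
force: [-0.5, 0.1, -0.0]
grip_width: 0.0286
```

>>> servo_tool(moves="0 0 0.001 0 0 0 1")

```text
time_s: 22.03
tool_pos: [0.558, 0.1963, 0.1165]
tool_rot: [180.0, 0.1, 89.9]
force: [0.0, 0.2, 0.1]
grip_width: 0.0287
```

>>> servo_tool(moves="0 0 0.001 0 0 0 1")

```text
time_s: 22.12
tool_pos: [0.5582, 0.1964, 0.1157]
tool_rot: [179.9, 0.1, 89.9]
force: [-0.4, -0.5, 3.2]
grip_width: 0.0284
```

>>> servo_tool(moves="0 0 0.001 0 0 0 1")

```text
time_s: 22.2
tool_pos: [0.5583, 0.1964, 0.1151]
tool_rot: [179.9, 0.1, 89.9]
force: [-2.5, -0.9, 5.9]
grip_width: 0.0285
```

The teeth touched at TCP z 0.1157, as predicted. Pressing in 1 mm rows.

>>> servo_tool(moves="0 0 0.001 0 0 0 1;0 0 0.001 0 0 0 1")

```text
time_s: 22.37
tool_pos: [0.5583, 0.1965, 0.1147]
tool_rot: [179.9, 0.1, 89.9]
force: [-3.2, -1.7, 7.4]
grip_width: 0.0285
```

>>> servo_tool(moves="0 0 0.001 0 0 0 1;0 0 0.001 0 0 0 1")

```text
time_s: 22.53
tool_pos: [0.5583, 0.1965, 0.1146]
tool_rot: [179.9, 0.2, 89.9]
force: [-2.3, -1.3, 6.3]
grip_width: 0.0286
```

>>> servo_tool(moves="0 0 0.001 0 0 0 1;0 0 0.001 0 0 0 1")

```text
time_s: 22.7
tool_pos: [0.5583, 0.1965, 0.1146]
tool_rot: [179.9, 0.3, 89.9]
force: [-2.7, -1.5, 6.7]
grip_width: 0.0285
```

```bash
python3 -c "
from h import *
plan([0.558,.1964,0.104],90)"
```

```text
t 22.7 pos [0.5583 0.1965 0.1146] rot [179.86   0.28  89.88] F [-2.7  -1.5   6.74] w 0.0285
delta tool mm [-0.1 -0.4 10.6] rot frac [ 0.0048  0.0099 -0.0041] deg [ 0.14  0.28 -0.12]
```

Stalled at about 6.7 N, so stiffness is about 6.5 N per mm commanded. Raising the step gradually, with tilt correction.

>>> servo_tool(moves="0 -0.0003 0.0012 0.005 0.01 0 1;0 0 0.0013 0.003 0.005 0 1")

```text
time_s: 22.87
tool_pos: [0.5584, 0.1964, 0.1143]
tool_rot: [-180.0, -0.0, 89.9]
force: [-2.2, -1.8, 8.3]
grip_width: 0.0285
```

>>> servo_tool(moves="0 0 0.0014 0.002 0.005 0 1;0 0 0.0014 0 0.005 0 1")

```text
time_s: 23.03
tool_pos: [0.5584, 0.1964, 0.1139]
tool_rot: [-179.9, -0.3, 89.9]
force: [-2.1, -1.2, 8.5]
grip_width: 0.0283
```

```bash
python3 -c "
from h import *
plan([0.558,.1964,0.104],90)"
```

```text
t 23.0333 pos [0.5584 0.1964 0.1139] rot [-179.93   -0.25   89.88] F [-2.15 -1.22  8.52] w 0.0283
delta tool mm [-0.1 -0.4  9.9] rot frac [-0.0023 -0.0087 -0.0043] deg [-0.06 -0.25 -0.12]
```

>>> servo_tool(moves="0 -0.0003 0.0016 -0.002 -0.006 0 1;0 -0.0002 0.0017 0 0 0 1")

```text
time_s: 23.2
tool_pos: [0.5583, 0.1964, 0.1133]
tool_rot: [179.9, -0.0, 89.8]
force: [-3.5, -0.8, 9.2]
grip_width: 0.0283
```

>>> servo_tool(moves="0 -0.0002 0.0018 0 0.001 0 1;0 -0.0002 0.0018 0 0.001 0 1")

```text
time_s: 23.37
tool_pos: [0.5583, 0.1965, 0.1124]
tool_rot: [179.9, 0.0, 89.8]
force: [-2.7, -1.6, 8.8]
grip_width: 0.0286
```

```bash
python3 -c "
from h import *
plan([0.558,.1964,0.104],90)"
```

```text
t 23.3667 pos [0.5583 0.1965 0.1124] rot [1.7986e+02 4.0000e-02 8.9840e+01] F [-2.69 -1.59  8.85] w 0.0286
delta tool mm [-0.1 -0.3  8.4] rot frac [ 0.0048  0.0013 -0.0056] deg [ 0.14  0.04 -0.16]
```

It's sliding at about 9 N. Continuing at this rate.

>>> servo_tool(moves="-0.0001 -0.0003 0.002 0.004 0.001 0 1;0 -0.0003 0.002 0 0.001 0 1;0 -0.0002 0.002 0 0.001 0 1")

```text
time_s: 23.62
tool_pos: [0.5583, 0.1965, 0.1105]
tool_rot: [179.8, 0.1, 89.8]
force: [-3.4, -1.1, 8.9]
grip_width: 0.0284
```

>>> servo_tool(moves="-0.0001 -0.0003 0.002 0.001 0.001 0 1;0 -0.0002 0.002 0 0.001 0 1;0 -0.0002 0.002 0 0.001 0 1")

```text
time_s: 23.87
tool_pos: [0.5583, 0.1964, 0.1085]
tool_rot: [179.7, 0.1, 89.8]
force: [-3.9, -1.9, 8.4]
grip_width: 0.0283
```

```bash
python3 -c "
from h import *
plan([0.558,.1964,0.104],90)"
```

```text
t 23.8667 pos [0.5583 0.1964 0.1085] rot [1.7975e+02 1.3000e-01 8.9810e+01] F [-3.92 -1.86  8.36] w 0.0283
delta tool mm [-0.  -0.3  4.5] rot frac [ 0.0088  0.0044 -0.0067] deg [ 0.25  0.13 -0.19]
```

>>> servo_tool(moves="0 -0.0006 0.002 0.008 0.003 0 1;0 -0.0005 0.002 0.003 0 0 1")

```text
time_s: 24.03
tool_pos: [0.5583, 0.1964, 0.1073]
tool_rot: [179.9, 0.1, 89.8]
force: [-2.3, -0.8, 8.4]
grip_width: 0.0284
```

>>> servo_tool(moves="0 -0.0005 0.0019 0.003 0 0 1;0 -0.0005 0.0019 0.002 0 0 1")

```text
time_s: 24.2
tool_pos: [0.5583, 0.1964, 0.1063]
tool_rot: [179.9, 0.2, 89.8]
force: [-2.8, -2.0, 8.7]
grip_width: 0.0287
```

```bash
python3 -c "
from h import *
plan([0.558,.1964,0.104],90)"
```

```text
t 24.2 pos [0.5583 0.1964 0.1063] rot [179.91   0.19  89.77] F [-2.8  -1.97  8.7 ] w 0.0287
delta tool mm [-0.  -0.3  2.3] rot frac [ 0.0031  0.0066 -0.0081] deg [ 0.09  0.19 -0.23]
```

>>> servo_tool(moves="0 -0.0005 0.0018 0.003 0.005 0 1;0 -0.0004 0.0018 0.001 0.002 0 1")

```text
time_s: 24.37
tool_pos: [0.5583, 0.1964, 0.1055]
tool_rot: [179.9, 0.1, 89.8]
force: [-2.4, -1.6, 8.5]
grip_width: 0.0283
```

>>> servo_tool(moves="0 -0.0004 0.0018 0.001 0.002 0 1")

```text
time_s: 24.45
tool_pos: [0.5583, 0.1965, 0.1051]
tool_rot: [179.9, 0.0, 89.7]
force: [-3.4, -2.4, 8.9]
grip_width: 0.0282
```

>>> servo_tool(moves="0 -0.0004 0.0018 0.001 0.002 0 1")

```text
time_s: 24.53
tool_pos: [0.5583, 0.1964, 0.1047]
tool_rot: [179.8, 0.0, 89.7]
force: [-3.2, -2.2, 9.2]
grip_width: 0.0285
```

>>> servo_tool(moves="0 -0.0004 0.0018 0.001 0.002 0 1")

```text
time_s: 24.62
tool_pos: [0.5583, 0.1964, 0.1043]
tool_rot: [179.8, 0.0, 89.7]
force: [-1.9, -2.1, 8.9]
grip_width: 0.0285
```

>>> servo_tool(moves="0 -0.0004 0.0018 0.002 0.001 0 1")

```text
time_s: 24.7
tool_pos: [0.5583, 0.1964, 0.1039]
tool_rot: [179.8, 0.0, 89.7]
force: [-3.4, -1.7, 9.7]
grip_width: 0.0285
```

>>> servo_tool(moves="0 -0.0004 0.0018 0.002 0.001 0 1")

```text
time_s: 24.78
tool_pos: [0.5583, 0.1964, 0.1037]
tool_rot: [179.8, 0.0, 89.7]
force: [-2.7, -2.0, 12.7]
grip_width: 0.0286
```

>>> servo_tool(moves="0 -0.0004 0.0018 0.002 0.001 0 1")

```text
time_s: 24.87
tool_pos: [0.5583, 0.1964, 0.1038]
tool_rot: [179.8, 0.1, 89.7]
force: [-3.5, -1.8, 11.8]
grip_width: 0.0287
```

It came up solid at TCP z 0.1037 (0.1041 expected), with drag about 8.8 N. The target is about 19 N in total, which puts about 10 N on the hub.

>>> servo_tool(moves="0 -0.0003 0.0022 0.003 0.001 0 1")

```text
time_s: 24.95
tool_pos: [0.5583, 0.1965, 0.1037]
tool_rot: [179.8, 0.1, 89.7]
force: [-5.5, -2.6, 15.9]
grip_width: 0.0285
```

>>> servo_tool(moves="0 -0.0003 0.0025 0.003 0.001 0 1")

```text
time_s: 25.03
tool_pos: [0.5583, 0.1965, 0.1037]
tool_rot: [179.9, 0.2, 89.7]
force: [-5.2, -3.2, 17.9]
grip_width: 0.0284
```

>>> servo_tool(moves="0 -0.0003 0.0028 0.003 0.001 0 1")

```text
time_s: 25.12
tool_pos: [0.5584, 0.1965, 0.1036]
tool_rot: [179.9, 0.2, 89.7]
force: [-6.8, -3.4, 19.7]
grip_width: 0.0285
```

19.7 N in total, so about 11 N on the hub, with z rigid. Relaxing, releasing and lifting.

>>> servo_tool(moves="0 0 0.0027 0.002 0.002 0 1;0 0 0 0 0 0 1;0 0 0 0 0 0 1")

```text
time_s: 25.37
tool_pos: [0.5582, 0.1964, 0.1043]
tool_rot: [179.9, 0.3, 89.7]
force: [-0.5, -0.5, 1.3]
grip_width: 0.0283
```

>>> servo_tool(moves="0 0 0 0 0 0 0;0 0 0 0 0 0 0;0 0 0 0 0 0 -0.2;0 0 0 0 0 0 -0.4;0 0 0 0 0 0 -0.4;0 0 -0.01 0 0 0 -0.5;0 0 -0.02 0 0 0 -0.6;0 0 -0.03 0 0 0 -1;0 0 -0.03 0 0 0 -1;0 0 -0.03 0 0 0 -1;0 0 -0.02 0 0 0 -1;0 0 0 0 0 0 -1")

```text
time_s: 26.37
tool_pos: [0.5567, 0.1975, 0.251]
tool_rot: [-179.8, 0.3, 89.8]
force: [-0.1, 1.0, -0.1]
grip_width: 0.0858
```

```bash
python3 - <<'E'
from meas import *
plan([0.558,.1964,0.12],90)
s=env.read_camera("side"); o=env.get_obs(); c=env.read_camera("wrist")
a=cv2.resize(s["img"][200:320,220:320],None,fx=4,fy=4,interpolation=cv2.INTER_CUBIC)
b=cv2.resize(c["img"][60:300,180:380],None,fx=2,fy=2,interpolation=cv2.INTER_CUBIC)
cv2.imwrite("pics/s8.png",np.hstack([a,b])[...,::-1]); cv2.imwrite("pics/side8.png",s["img"][...,::-1])
for n,P in(("side",cloud(s)),("wrist",cloud(c,wristT(c,o)))):
    Q=P.reshape(-1,3); Q=Q[np.hypot(Q[:,0]-.558,Q[:,1]-.1964)<.05]
    for lo,hi in((.111,.122),(.106,.122),(.083,.09),(.066,.073)):
        q=Q[(Q[:,2]>lo)&(Q[:,2]<hi)]
        if len(q): print(n,lo,hi,len(q),np.round(q.mean(0),4),np.round((q.min(0)+q.max(0))/2,4),np.round(np.ptp(q,axis=0),4),"ztop",np.round(np.percentile(q[:,2],[50,95]),4))
E
```

```text
t 26.3667 pos [0.5567 0.1975 0.251 ] rot [-179.83    0.25   89.76] F [-0.15  0.95 -0.12] w 0.0858
delta tool mm [ -0.5   1.7 131. ] rot frac [-0.006   0.0089 -0.0083] deg [-0.17  0.25 -0.24]
side 0.111 0.122 118 [0.5594 0.1986 0.1139] [0.5598 0.1977 0.1139] [0.0275 0.0294 0.0057] ztop [0.1139 0.1161]
side 0.106 0.122 150 [0.559  0.1997 0.1129] [0.5598 0.1978 0.1114] [0.0281 0.0311 0.0107] ztop [0.1135 0.1161]
side 0.083 0.09 42 [0.5541 0.2063 0.086 ] [0.5589 0.202  0.0864] [0.0327 0.0239 0.0066] ztop [0.0858 0.0894]
side 0.066 0.073 635 [0.5571 0.2045 0.0692] [0.5587 0.1977 0.0695] [0.0799 0.0778 0.0069] ztop [0.0691 0.0716]
wrist 0.111 0.122 627 [0.5563 0.1961 0.1133] [0.5563 0.1954 0.1135] [0.0276 0.0269 0.0049] ztop [0.1135 0.1148]
wrist 0.106 0.122 797 [0.5564 0.1966 0.1126] [0.5567 0.1953 0.111 ] [0.0287 0.0301 0.0099] ztop [0.1129 0.1148]
wrist 0.083 0.09 116 [0.5519 0.2045 0.085 ] [0.5559 0.1997 0.0864] [0.0331 0.0227 0.0067] ztop [0.0848 0.0889]
wrist 0.066 0.073 3363 [0.5556 0.1983 0.0685] [0.5555 0.195  0.0695] [0.0801 0.0787 0.0069] ztop [0.0684 0.0705]
```

View pics/s8.png

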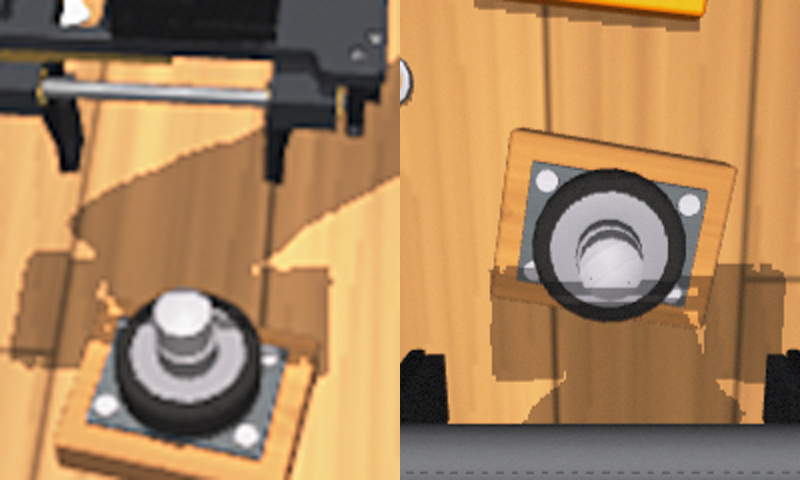

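View pics/side8.png

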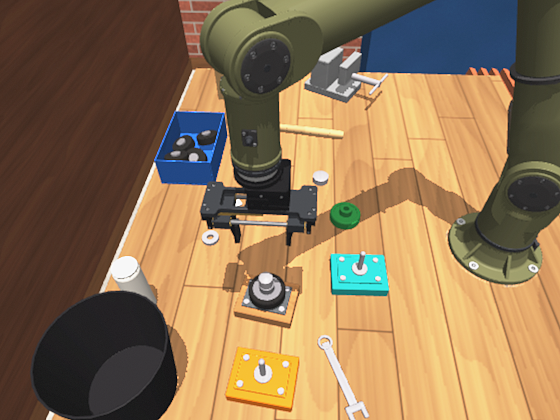

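The images show the cap upright on the hub, at (185,310) in the side crop. z rose by 0.6 mm when I relaxed, so I'll check the crown-to-hub height more finely before deciding whether to press again.

```bash
python3 - <<'E'
from meas import *
import numpy as np
acc={}
for k in range(6):
    o=env.get_obs(); c=env.read_camera("wrist"); s=env.read_camera("side")
    for n,P,cen in(("side",cloud(s),(.5596,.1977)),("wrist",cloud(c,wristT(c,o)),(.5563,.1955))):
        Q=P.reshape(-1,3); r=np.hypot(Q[:,0]-cen[0],Q[:,1]-cen[1])
        a=Q[(r<.0065)&(Q[:,2]>.105)&(Q[:,2]<.125)]
        A=np.c_[a[:,:2]-cen,np.ones(len(a))]; f=np.linalg.lstsq(A,a[:,2],rcond=None)[0]
        h=Q[(r<.0155)&(Q[:,2]>.081)&(Q[:,2]<.091)&(Q[:,1]>cen[1])]
        t=Q[(r>.019)&(r<.026)&(Q[:,2]>.06)&(Q[:,2]<.08)]
        ty=Q[(r>.034)&(r<.038)&(Q[:,2]>.06)&(Q[:,2]<.08)]
        acc.setdefault(n,[]).append([np.median(a[:,2]),*np.degrees(f[:2]),np.median(h[:,2]) if len(h) else np.nan,np.median(ty[:,2])])
for n,v in acc.items(): print(n,np.round(np.mean(v,0),4),np.round(np.std(v,0),4))
print(env.get_obs()["time_s"])
E
```

```text
side [ 0.1148 -3.4085 -2.5838  0.0857  0.07  ] [1.0000e-04 1.6157e+00 3.1077e+00 4.0000e-04 1.0000e-04]
wrist [ 0.1142  0.1821 -0.0288  0.0851  0.0695] [1.0000e-04 8.5640e-01 1.4355e+00 2.0000e-04 0.0000e+00]
27.0667
```

Crown to tyre top measures about 44.7 mm against 44.0 nominal, a possible sub-millimetre gap. I'll check by feel, pressing gently with closed fingers on the crown, where contact is expected at TCP z≈0.125.

```bash
python3 -c "
from h import *
plan([0.5582,.1964,0.15],90)"
```

```text
t 27.0667 pos [0.5548 0.196  0.2456] rot [-179.4     0.38   89.76] F [ 0.35 -0.56 -0.01] w 0.087
delta tool mm [ 1.   4.4 95.5] rot frac [-0.0209  0.0133 -0.0083] deg [-0.6   0.38 -0.24]
```

>>> servo_tool(moves="-0.001 0.002 0.02 -0.006 0.009 -0.008 1;0 0 0.02 0 0 0 1;0 0 0.02 0 0 0 1;0 0 0.015 0 0 0 1;0 0 0.006 0 0 0 1;0 0 0 0 0 0 1;0 0 0 0 0 0 1;0 0 0 0 0 0 1", squeeze=20)

```text
time_s: 27.73
tool_pos: [0.5578, 0.1956, 0.1637]
tool_rot: [-179.8, 0.0, 90.0]
force: [-0.8, -0.2, -0.3]
grip_width: 0.0418
```

```bash
python3 -c "
from h import *
plan([0.5582,.1964,0.13],90)"
```

```text
t 27.7333 pos [0.5578 0.1956 0.1637] rot [-1.7981e+02  3.0000e-02  9.0000e+01] F [-0.81 -0.22 -0.34] w 0.0418
delta tool mm [ 0.8  0.5 33.7] rot frac [-0.0066  0.0009  0.    ] deg [-0.19  0.03  0.  ]
```

>>> servo_tool(moves="0.0008 0.0005 0 -0.006 0 0 1;0 0 0 0 0 0 1;0 0 0 0 0 0 1;0 0 0 0 0 0 1;0 0 0 0 0 0 1;0 0 0 0 0 0 1")

```text
time_s: 28.23
tool_pos: [0.5605, 0.1977, 0.1678]
tool_rot: [179.6, -0.1, 90.0]
force: [-0.4, 0.2, 0.1]
grip_width: 0.0036
```

```bash
python3 -c "
from h import *
plan([0.5582,.1964,0.13],90)"
```

```text
t 28.2333 pos [0.5605 0.1977 0.1678] rot [ 1.7963e+02 -6.0000e-02  8.9990e+01] F [-0.37  0.24  0.1 ] w 0.0036
delta tool mm [-1.4 -2.6 37.8] rot frac [ 0.0127 -0.0021 -0.0004] deg [ 0.37 -0.06 -0.01]
```

>>> servo_tool(moves="-0.0014 -0.0024 0.01 0.012 -0.002 0 1;0 -0.0003 0.01 0 0 0 1;0 0 0.01 0 0 0 1;0 0 0.003 0 0 0 1")

```text
time_s: 28.57
tool_pos: [0.558, 0.1961, 0.1324]
tool_rot: [179.9, 0.0, 90.0]
force: [-1.4, -1.1, -0.4]
grip_width: 0.0006
```

```bash
python3 -c "
from h import *
plan([0.5582,.1964,0.127],90)"
```

```text
t 28.5667 pos [0.558  0.1961 0.1324] rot [1.7993e+02 1.0000e-02 8.9970e+01] F [-1.4  -1.09 -0.4 ] w 0.0006
delta tool mm [0.3 0.2 5.4] rot frac [ 0.0023  0.0003 -0.0011] deg [ 0.07  0.01 -0.03]
```

>>> servo_tool(moves="0.0003 0.0002 0.002 0.001 0 0 1;0 0 0.0015 0 0 0 1")

```text
time_s: 28.73
tool_pos: [0.5571, 0.196, 0.1264]
tool_rot: [-179.9, 0.0, 90.0]
force: [-0.1, 0.3, 0.9]
grip_width: 0.0004
```

>>> servo_tool(moves="0 0 0.001 0 0 0 1")

```text
time_s: 28.82
tool_pos: [0.5571, 0.1959, 0.1253]
tool_rot: [-179.8, 0.0, 90.0]
force: [-1.0, -0.4, 7.8]
grip_width: 0.0006
```

>>> servo_tool(moves="0 0 0.0008 0 0 0 1")

```text
time_s: 28.9
tool_pos: [0.5572, 0.196, 0.1251]
tool_rot: [-179.8, 0.1, 90.0]
force: [-2.2, -2.5, 7.0]
grip_width: 0.0006
```

>>> servo_tool(moves="0 0 0.0006 0 0 0 1")

```text
time_s: 28.98
tool_pos: [0.5572, 0.196, 0.1252]
tool_rot: [-179.8, 0.1, 90.0]
force: [-2.7, -1.2, 3.8]
grip_width: 0.0003
```

>>> servo_tool(moves="0 0 0.0006 0 0 0 1")

```text
time_s: 29.07
tool_pos: [0.5572, 0.196, 0.1251]
tool_rot: [-179.8, 0.1, 90.0]
force: [-2.0, -1.2, 5.3]
grip_width: 0.0006
```

Contact is at 0.1251, so the crown is at 0.1141, which is the seated height (0.086 + 0.028). Raising to about 14 N to see whether it gives.

>>> servo_tool(moves="0.0003 0.0005 0.0011 -0.004 0.002 0 1")

```text
time_s: 29.15
tool_pos: [0.5575, 0.1961, 0.125]
tool_rot: [-179.9, 0.1, 90.0]
force: [-5.8, -2.4, 12.8]
grip_width: 0.0004
```

>>> servo_tool(moves="0 0.0002 0.0015 -0.003 0.002 0 1")

```text
time_s: 29.23
tool_pos: [0.5575, 0.1962, 0.125]
tool_rot: [180.0, 0.1, 90.0]
force: [-4.6, -2.3, 13.8]
grip_width: 0.0003
```

>>> servo_tool(moves="0 0 0.0018 -0.002 0.002 0 1")

```text
time_s: 29.32
tool_pos: [0.5575, 0.1962, 0.125]
tool_rot: [179.9, 0.1, 90.0]
force: [-5.7, -4.0, 13.9]
grip_width: 0.0004
```

>>> servo_tool(moves="0 0 0.002 -0.001 0.001 0 1")

```text
time_s: 29.4
tool_pos: [0.5575, 0.1962, 0.125]
tool_rot: [179.9, 0.2, 90.0]
force: [-5.4, -3.3, 14.3]
grip_width: 0.0005
```

It's solid at 14 N with no further travel, so the cap is tight on the hub. Lifting clear.

>>> servo_tool(moves="0 0 0 0 0 0 1;0 0 -0.01 0 0 0 1;0 0 -0.03 0 0 0 1;0 0 -0.03 0 0 0 1;0 0 -0.03 0 0 0 1;-0.03 0 -0.01 0 0 0 1;-0.03 0 0 0 0 0 1;-0.03 0 0 0 0 0 1;-0.03 0 0 0 0 0 1;0 0 0 0 0 0 1;0 0 0 0 0 0 1")

```text
time_s: 30.32
tool_pos: [0.5592, 0.0767, 0.246]
tool_rot: [179.3, -0.1, 90.5]
force: [-0.6, 1.0, -0.1]
grip_width: 0.0006
```

```bash
python3 - <<'E'
from meas import *
plan([0.558,.1964,0.2],90)
s=env.read_camera("side"); t=env.read_camera("top")
a=cv2.resize(s["img"][220:320,215:325],None,fx=3.5,fy=3.5,interpolation=cv2.INTER_CUBIC)
b=cv2.resize(t["img"][130:290,90:200+90],None,fx=2,fy=2,interpolation=cv2.INTER_CUBIC)
b=cv2.copyMakeBorder(b,0,max(0,a.shape[0]-b.shape[0]),0,0,cv2.BORDER_CONSTANT)[:a.shape[0]]
cv2.imwrite("pics/s9.png",np.hstack([a,b])[...,::-1])
cv2.imwrite("pics/top9.png",t["img"][...,::-1])
for n,c in(("side",s),("top",t)):
    Q=cloud(c).reshape(-1,3); cen=(.5596,.1977) if n=="side" else (.5585,.1965); r=np.hypot(Q[:,0]-cen[0],Q[:,1]-cen[1])
    for nm,rr,lo,hi in(("crown",(0,.0065),.1,.13),("tyre",(.034,.038),.06,.08)):
        q=Q[(r>=rr[0])&(r<rr[1])&(Q[:,2]>lo)&(Q[:,2]<hi)]; print(n,nm,len(q),np.round(np.median(q,axis=0),4))
E
```

```text
t 30.3167 pos [0.5592 0.0767 0.246 ] rot [ 1.7932e+02 -7.0000e-02  9.0460e+01] F [-0.56  0.95 -0.11] w 0.0006
delta tool mm [119.6  -0.8  46.1] rot frac [ 0.0239 -0.0025  0.0161] deg [ 0.68 -0.07  0.46]
side crown 28 [0.5603 0.1977 0.1146]
side tyre 163 [0.5551 0.2133 0.0697]
top crown 22 [0.5594 0.1971 0.1135]
top tyre 102 [0.5444 0.2043 0.0711]
```

View pics/s9.png

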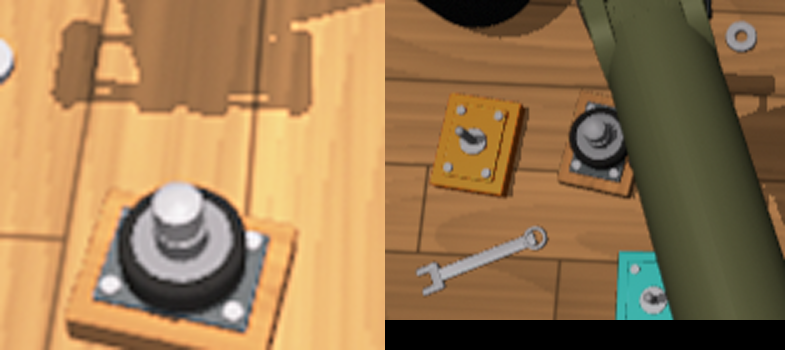

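View pics/top9.png

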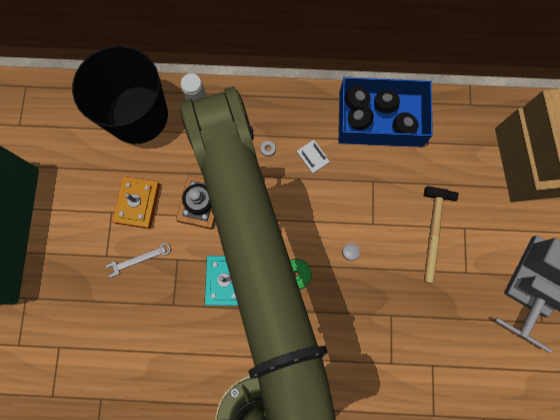

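The top view shows the wheel and cap on the brown axle at (197,198). Everything else in view is where it was: big cap (351,252), spacer (268,148), bracket (313,156), spanner (140,260), mallet (438,235). Handing in.

```bash
python3 -c "
from h import *
print(env.sign_off())"
```

```text
the job is handed in; nothing more can be done
None
```

The axle is finished and handed in at about 30 s of the 72 s allowed; the sign-off gave no verdict.

- **Wheel:** I gripped the black-tyred wheel by its hub and slid it down the brown-block axle without touching the tip. It stopped on the shoulder at TCP z 0.0834 m, against 0.0835 expected.
- **Cap:** I centred the small cap over the axle and pressed it down held by its sides. The teeth dragged at about 9 N. It came up solid at TCP z 0.1037 m (0.1041 expected), and I took it to 19.7 N in all, about 11 N of it on the hub, then let go.
- **Last checks:**
  - When I relaxed, the tool rose 0.6 mm, and depth readings put the crown about 0.7 mm above the seated height.
  - Because of that I felt the crown with closed fingers. Contact came at the nominal seated height of 0.114 m, and it held about 14 N with no further travel, so I trust the feel over the depth noise.
  - After the second press the cameras still disagreed slightly: the crown read 0.1146 m (side) and 0.1135 m (top).
- **Other things on the bench:** in the last top view the orange axle and everything on the leave-alone list are where they were. The turquoise axle and the green wheel were partly hidden by the arm.

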